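# Interlock check on the mask aligner's service compartment

### The arm

A 6-joint arm with a two-finger parallel gripper is mounted at the origin on the work surface. World frame = base frame: x ahead of the robot, y to its left, z up, the work surface at z = 0. Lengths are in m, angles in degrees, forces in N, time in s.
With the tool pointing down it reaches from about 0.375 to 0.9 m from the base axis. Payload 3.1 kg.
Tool frame: the origin (TCP) lies midway between the tips of the shut fingers; the grasp point (between the pads) lies 19 mm behind it (bot.grip_depth is the distance from the TCP to the grasp point, in m); z points along the fingers, y is the line along which they close (so a half turn about z gives the same grasp; the last joint's range is limited). The gripper opens to 87 mm and grips with 3 to 60 N. Pads are 19 mm wide; open, the fingers measure 117 mm over their backs; the gripper's body (75 mm by 190 mm) begins 51 mm behind the grasp point.
Start: joints at [57.84, 30.224, 82.088, -0, 67.689, -10.227], TCP at [0.233, 0.58, 0.223] pointing down, gripper open.
Joint ranges: [-176.69, 176.69], [-43.24, 126.21], [12.49, 139.97], [-82, 262], [0, 151.66], [-163.58, 163.58]. Speed limits (degrees/s): [159.86, 159.86, 180, 180, 180, 180].

### API

Orientations are given as a 3x3 rotation matrix whose columns are the frame's x, y, z axes.
In Python, from rig import read_state, capture, camera_info, hand_in, bot gives the robot as it stands.
- The arm moves only by the tool drive_tool, never from a script. Its argument "motion" is a list of rows, each a list of 2 entries, a list of its own where there are three numbers: the shift along the tool's x, y, z in mm, then the turn, a rotation vector about the tool's x, y, z in rad. A call has 1 to 5 rows; each row shifts and turns the commanded pose from where the row before left it, along the tool's axes as they then stand; what a row does not reach is not made up. A row lasts 1/10 s, in which the tool goes at most 50 mm and 8.59 degrees, less where a joint would pass 70% of its speed; a pose out of reach is approached as far as the arm can. A call is refused whole if a number of a shift passes 50 or a number of a turn 0.15, either way. A call with a gripper value outside its range is refused whole. "gripper" is the opening, from 0 (shut) to 1 (fully open), set as the call begins (left out, the last holds). The fingers move at their own pace and stop on an object; the grip force is fixed at half the most. Time passes only in rows, so rows that do not move let the fingers close. It gives the time, the measured TCP pose, the force, the opening and the grip force at its end, in the units of the state.
- read_state(): the state, without advancing time (a new reading comes with each control period).
- capture(name): name is "scene" or "side" or "wrist"; returns the picture (384x512x3 uint8, red, green, blue); there is no depth.
- camera_info(name): a dict with "fovy" (degrees; the focal length in pixels is half the picture's height over the tangent of half this angle, whatever the lens; pixels are square), "cx", "cy" (the principal point, pixels), "xyz" and "orientation" of the camera in the world; the wrist camera has in their place "T_tool_cam" (4x4, takes a point from camera to tool coordinates, whose origin is the TCP and whose axes are the flange's). Camera axes: x right, y down, z forward; pixel columns grow to the right and rows downward; lengths in m; the calibration is good to about 2 mm. The wrist camera is an equidistant fisheye: a pixel r from the principal point sees the ray r / f radians off the axis. A picture is of the moment at which its call begins: read the wrist's pose just before it. camera_info takes no time and is no camera call.
- hand_in(): hands the job in; it is judged then, once.
The state is a dict: "time_s": time; "joint_positions": joint angles; "qvel": joint speeds; "tau": joint torques, N m; "position": TCP position; "tcp_rot": TCP orientation; "force": force on the tool from outside, world axes, zero at the start; "moment": the same for the moment, N m; "opening": opening from 0.0 (shut) to 1.0 (fully open); "grasp_force": force on a finger pad.
Only numpy, scipy, OpenCV 4.12 (cv2) and the standard library are available. Lean on these libraries where they do the work, as an engineer would, in place of code of your own. Each camera call takes 0.05 s, during which the arm holds its last target. There are 200 camera calls.

### The job

Check the cover interlock of the service compartment: pull the recessed paddle to trip the latch, raise the lid to its stop, and with the lid open push the roller arm of the limit switch inside down with the fingers, without forcing it, until it clicks, then let it spring back. Then close the lid until it is latched again and press the reset button on the operator pod in and let it out. Do not disturb the loose things standing around it.

Things in the scene. Friction and masses are not known exactly. Their poses are not given: they have to be found in the camera images.
- box: Dark service compartment fixed to the deck, 225 mm deep (x), 280 wide (y), 110 high without its lid. Origin: centre of its underside. Own x points from its front (paddle side, facing the robot) to the lid hinge at its back, y left, z up. Centred in its front wall, under the paddle, is a finger pocket: 120 mm wide, open to the front, 40 deep to its back wall, floor 48 above the deck.
- lid_hinge (a point): Middle of the lid's hinge line, on the compartment's back top edge (box frame: x +112.5, y 0, z 110 mm). The hinge line runs along the box's y. This frame turns with the lid; with the lid shut it is parallel to the box's. The lid stays at any angle by its stiff hinges: at the front edge it takes about 10 N to raise, 2 to 5 N to lower and 10 N to latch.
- lid (a joint): Angle of the lid in rad: 0 shut, 1.0 open at its stop, where it still slants over the back half of the compartment, 57 deg from level: a tool pointing straight down would hit it when reaching for the switch. The latch pawl, 20 mm wide, hangs 50 mm below its underside in the middle, 150 mm from the hinge.
- lid_front (a point): Middle of the lid's front edge, top face, 225 mm from the hinge line. The lid is a steel plate 225 x 280 x 8 mm, 0.7 kg, underside level with the hinge line, with a clear window behind the paddle. The paddle sits in a notch of the front edge, 94 mm wide, 82 deep; left and right of it are flat steel strips 93 mm wide (centres 93 mm off the middle), good to push on.
- paddle_lip (a point): Middle of the round lip (10 mm thick, 88 mm wide; this is its centre line) along the paddle's free front edge, 5 mm behind the lid's front edge. The paddle is a flat plate flush with the lid's top, hinged at its rear 75 mm behind the lip. Fingers go into the pocket from the front and pull the lip up from below.
- paddle (a joint): Angle of the paddle against the lid in rad: 0 flush, 0.5 at its stop, lip up; springs back (1 to 3 N at the lip). Its hinge line is parallel to the lid's, 145 mm in front of it and 4 mm above the lid's underside. The latch is free beyond about 0.3; pulled on at its stop the paddle raises the lid. The latch snaps in by itself when the lid is pushed fully shut: do not hold the paddle then.
- roller (a point): Centre of the white nylon roller (22 mm across, 14 wide, axis along the box's y) at the end of the limit switch's arm in the compartment. The switch is an aluminium block mounted left or right, roller 70 to 105 mm off the middle. Arm: steel bar, 60 mm from pivot to roller; the pivot lies 80 mm in front of the lid's hinge line and 20 below the compartment's top edge, parallel to y.
- switch_arm (a joint): Deflection of the roller arm in rad: 0 at rest with the lid open (arm slants up to the front at 45 deg, roller 22 mm above the compartment's top edge); pushed square to the arm, to the front and down, it swings down to the front (a push along the arm only jams it). Clicks at 0.45, stop at 0.95. Springs back; 2 N at rest, about 6 N at the click. The shut lid holds it at about 0.63.
- reset_top (a point): Centre of the top of the reset push button: flat, grey, 38 mm across, in a black collar on the sloping panel of the operator pod (130 mm wide, 100 deep) that stands left or right of the compartment. Own z points out of the panel, 20 deg off vertical towards the pod's front; push against z. The key selector beside it is not used.
- reset (a joint): Travel of the reset button in m: 0 out, 0.008 fully in. Pressed beyond 0.005; fully in takes about 6 N; springs back.
- cassette: Bystander: white wafer cassette, 116 x 116 x 100 mm, loose. Origin: centre of its underside.
- frame: Bystander: square dark mask frame, 130 x 130 x 10 mm with a round opening, loose, lying flat. Origin: centre of its underside.
- shipper: Bystander: round wafer shipper, 122 mm across, 30 mm high, loose. Origin: centre of its underside.
Things that resemble listed ones, but are neither listed nor needed, are in the scene too. What is shaped like the part that bears reset_top but pink is not meant.

How it is judged (in metres and radians):
On the way, in this order (a step that is already met when the one before it is completed fails the run):
1. the paddle is pulled up far enough to trip the latch, with the lid still down (value of joint paddle above 0.3 rad and value of joint lid below 0.15 rad), for 0.05 s.
2. the lid is raised to its stop (value of joint lid above 0.95 rad), for 0.2 s.
3. with the lid open, the fingers push the roller arm past its click (value of joint switch_arm above 0.45 rad and value of joint lid above 0.8 rad and contact force between the fingers and switch_arm above 0.5 N), for 0.1 s.
4. the roller arm is let go and has sprung back, the lid still open (value of joint switch_arm below 0.08 rad and value of joint lid above 0.8 rad and contact force between the fingers and switch_arm below 0.1 N), for 0.2 s.
5. the lid is shut and the latch has snapped in (value of joint lid below 0.03 rad and value of joint paddle below 0.08 rad and value of joint switch_arm above 0.45 rad), for 0.2 s.
6. the reset button is pressed in, the lid shut (value of joint reset above 0.005 m and value of joint lid below 0.03 rad), for 0.05 s.
At the end, for the whole second after the job is handed in: The lid is shut (within 0.03 rad) and latched with the paddle flush (within 0.08 rad), the shut lid holds the switch operated (arm past 0.45 rad), and the reset button is out again (within 2 mm) (all of step 5 and value of joint reset below 0.002 m); the robot touches nothing.
It fails at once if the roller arm is forced (over 25 N) (contact force between the fingers and switch_arm above 25 N).
It fails at once if a bystander is moved by more than 20 mm (distance of any of cassette, frame, shipper from where it was at the start of the episode above 0.02 m).
It also fails if it takes over 67 s, if anything falls off the work surface, if the arm or the gripper's body presses on something with over 40 N, if the wrist force passes 120 N, or if a joint passes its speed limit or range.

## Working session

There is one attempt and no reset: what is moved stays moved. The work goes in short steps, Python scripts to look and compute and a tool call to move; the robot and the scene stay as the last step left them, time stands still between calls to the robot, and variables do not carry over. Pictures are saved under pics/ and viewed, at most 10 in all, crops included, and the job is handed in when it is done.

Besides the shell and the picture viewer there is one more tool, called after "Call:" by a JSON object that holds its "op" and its "data". drive_tool: Moves the arm, as the interface text tells. Its arguments: {"type":"object","properties":{"motion":{"type":"array","items":{"type":"array"}},"gripper":{"type":"number"}},"required":["motion"]}

```bash
mkdir -p pics
python3 - <<'E'
from rig import *
import cv2,numpy as np
s=read_state();print(s)
for n in("scene","side","wrist"):
    print(n,camera_info(n)); im=capture(n); cv2.imwrite(f"pics/{n}0.png",im[:,:,::-1])
a=cv2.imread("pics/scene0.png");b=cv2.imread("pics/side0.png")
for n,x in(("a",a),("b",b)): cv2.imwrite(f"pics/{n}0.png",cv2.resize(x,(800,600),interpolation=cv2.INTER_CUBIC))
E
```

```text
{'time_s': 0.0, 'joint_positions': array([ 5.78396774e+01,  3.02786842e+01,  8.21589497e+01, -2.09186433e-03,
        6.76881798e+01, -1.02275467e+01]), 'qvel': array([ 0.04116388, -0.00776698,  0.09113472,  0.02757071,  0.06945552,
       -0.02843911]), 'tau': array([-1.61853964e-04, -4.40037632e+01, -1.76592493e+01,  6.32674713e-02,
        5.81607269e-02, -1.83167340e-04]), 'position': array([0.23302606, 0.57912153, 0.22156043]), 'tcp_rot': array([[-9.27627723e-01,  3.73504361e-01, -1.14024147e-03],
       [ 3.73505931e-01,  9.27625893e-01, -1.87691156e-03],
       [ 3.56682859e-04, -2.16696215e-03, -9.99997589e-01]]), 'force': array([-0.60093853, -0.29938322, -0.24287751]), 'moment': array([-0.01152831, -0.02088798, -0.00618998]), 'grasp_force': 0.0, 'opening': 0.9989796647633828}
scene {'fovy': 48.70041293169626, 'cx': 252.89038977598037, 'cy': 186.25769493102186, 'xyz': array([ 1.65656421, -0.24200789,  1.03578839]), 'orientation': array([[ 0.15310297,  0.6403007 , -0.75271143],
       [ 0.98820903, -0.10039583,  0.11560103],
       [-0.00154967, -0.76153509, -0.64812183]])}
side {'fovy': 42.009757744744654, 'cx': 256.8068598104148, 'cy': 191.87921882728128, 'xyz': array([ 0.20310173, -1.31908311,  0.81956685]), 'orientation': array([[ 9.62154894e-01, -1.28510837e-01,  2.40297574e-01],
       [-2.72502802e-01, -4.55128057e-01,  8.47703176e-01],
       [ 4.27122880e-04, -8.81103522e-01, -4.72923250e-01]])}
wrist {'fovy': 65.70646984690485, 'cx': 260.36449917625026, 'cy': 185.02032886425152, 'T_tool_cam': array([[ 1.39938333e-03, -9.57412004e-01, -2.88721831e-01,
         7.99490599e-02],
       [ 9.99999021e-01,  1.33937587e-03,  4.05398588e-04,
         1.58169036e-05],
       [-1.42642009e-06, -2.88722116e-01,  9.57412941e-01,
        -1.61626015e-01],
       [ 0.00000000e+00,  0.00000000e+00,  0.00000000e+00,
         1.00000000e+00]])}
```

View pics/a0.png

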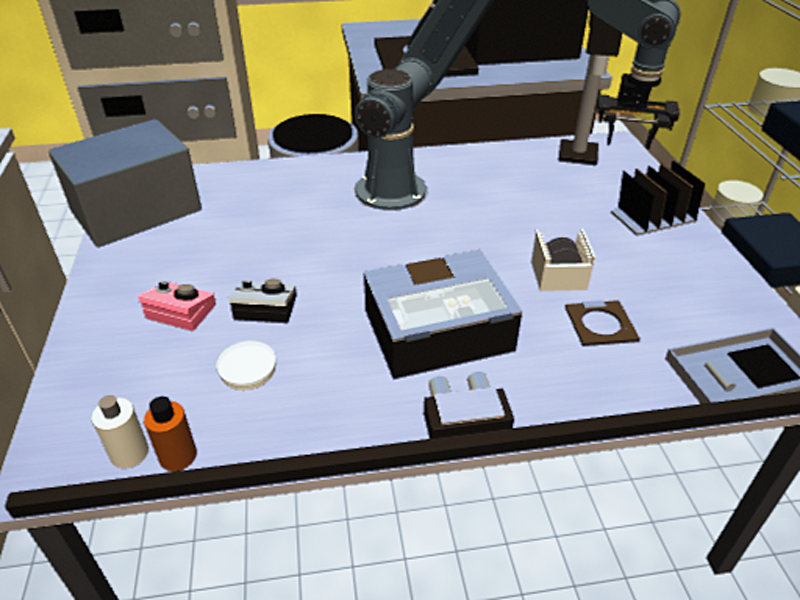

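View pics/b0.png

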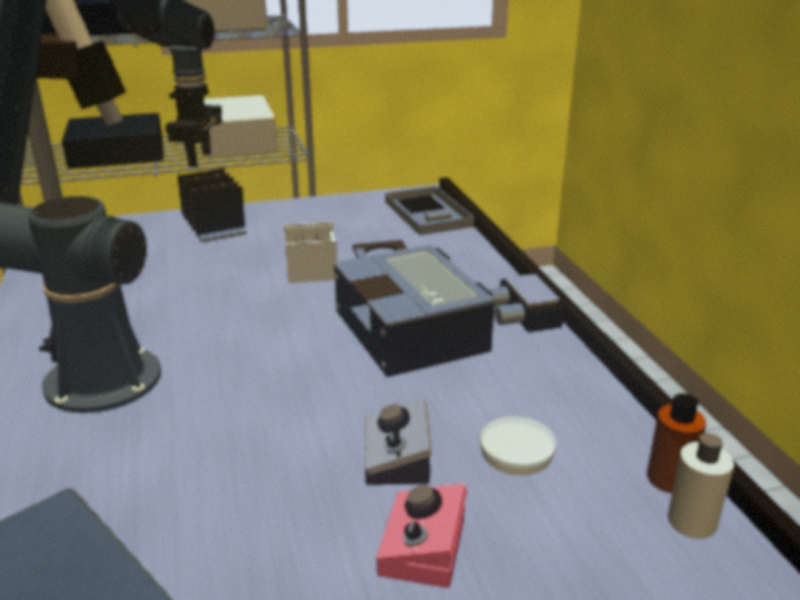

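The scene view shows the compartment lid with front corners near (365,268) and (482,250) and back corners near (395,343) and (521,312). The grey pod is at (262,300), the cassette at (563,262), the frame at (602,322) and the shipper at (246,366). In the side view the grey pod is at (397,440).

```bash
cat > h.py <<'E'
from rig import *
import cv2,numpy as np
from scipy.optimize import least_squares
from scipy.spatial.transform import Rotation as R
def pin(n):
    c=camera_info(n);return 192/np.tan(np.radians(c["fovy"]/2)),c["cx"],c["cy"],c["xyz"],c["orientation"]
C={n:pin(n) for n in("scene","side")}
def proj(n,P):
    f,cx,cy,t,O=C[n];p=(np.atleast_2d(P)-t)@O
    return p[:,:2]/p[:,2:]*f+[cx,cy]
def onz(n,uv,z):
    f,cx,cy,t,O=C[n];d=O@np.array([(uv[0]-cx)/f,(uv[1]-cy)/f,1]);return t+d*(z-t[2])/d[2]
def wcam(s):
    c=camera_info("wrist");T=np.eye(4);T[:3,:3]=s["tcp_rot"];T[:3,3]=s["position"];return c,T@c["T_tool_cam"]
def wproj(s,P):
    c,T=wcam(s);p=(np.atleast_2d(P)-T[:3,3])@T[:3,:3];f=192/np.tan(np.radians(c["fovy"]/2))
    r=np.hypot(p[:,0],p[:,1]);th=np.arctan2(r,p[:,2]);return p[:,:2]/r[:,None]*(th*f)[:,None]+[c["cx"],c["cy"]]
def wray(s,uv):
    c,T=wcam(s);f=192/np.tan(np.radians(c["fovy"]/2));d=np.array(uv)-[c["cx"],c["cy"]];r=np.hypot(*d);th=r/f
    return T[:3,3],T[:3,:3]@np.r_[d/r*np.sin(th),np.cos(th)]
def wonz(s,uv,z):
    o,d=wray(s,uv);return o+d*(z-o[2])/d[2]
def boxw(p,L):
    c,s_=np.cos(p[2]),np.sin(p[2]);L=np.atleast_2d(L);return L@np.array([[c,s_,0],[-s_,c,0],[0,0,1]])+[p[0],p[1],0]
E
python3 - <<'E'
from h import *
k=1/1.5625
a,b,t=.1125,.14,.118
obs=[("scene",(365,268),(-a,-b,t)),("scene",(482,250),(-a,b,t)),("scene",(521,312),(a,b,t)),("scene",(395,340),(a,-b,t)),("scene",(395,375),(a,-b,0)),("scene",(517,350),(a,b,0)),
("side",(335,263),(-a,b,t)),("side",(440,248),(a,b,t)),("side",(493,296),(a,-b,t)),("side",(384,324),(-a,-b,t)),("side",(388,370),(-a,-b,0)),("side",(491,349),(a,-b,0))]
f=lambda p:np.concatenate([proj(n,boxw(p,L))[0]-np.array(u)*k for n,u,L in obs])
r=least_squares(f,[.6,0,0],loss="soft_l1");print(r.x,np.degrees(r.x[2]));print(r.fun.reshape(-1,2).round(1))
for n,u,z in[("scene",(272,286),.07),("side",(393,416),.07),("scene",(247,285),.07),("side",(395,440),.07),("scene",(262,300),.05),("scene",(246,366),.03),("scene",(563,262),.05),("scene",(602,322),.01),("scene",(470,400),.05)]:print(n,u,onz(n,np.array(u)*k,z).round(3))
for n in C:
    im=cv2.imread(f"pics/{n}0.png")
    cc=dict(scene=(130,160),side=(210,150))[n];w=(220,100) if n=="scene" else (160,170)
    c=im[cc[1]:cc[1]+w[1],cc[0]:cc[0]+w[0]];m=3.5
    cv2.imwrite(f"pics/c_{n}.png",cv2.resize(c,None,fx=m,fy=m,interpolation=cv2.INTER_CUBIC))
A=cv2.imread("pics/c_scene.png");B=cv2.imread("pics/c_side.png")
E
```

```text
[0.60240238 0.02062507 0.13413576] 7.6854126843565185
[[ 0.1  1.4]
 [ 0.3 -1. ]
 [ 1.9 -0.5]
 [-0.8 -1. ]
 [-0.7  2.5]
 [ 0.2  0.9]
 [-0.4 -1.6]
 [-5.5 -3.2]
 [ 1.   1.3]
 [ 0.9 -1.7]
 [-1.3  3.8]
 [ 0.1  1.1]]
scene (272, 286) [ 0.474 -0.343  0.07 ]
side (393, 416) [ 0.465 -0.347  0.07 ]
scene (247, 285) [ 0.462 -0.399  0.07 ]
side (395, 440) [ 0.452 -0.407  0.07 ]
scene (262, 300) [ 0.496 -0.368  0.05 ]
scene (246, 366) [ 0.677 -0.404  0.03 ]
scene (563, 262) [0.468 0.351 0.05 ]
scene (602, 322) [0.645 0.387 0.01 ]
scene (470, 400) [0.853 0.027 0.05 ]
```

View pics/c_scene.png

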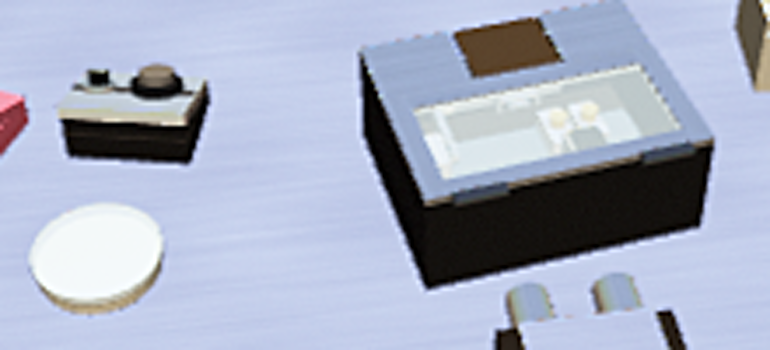

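View pics/c_side.png

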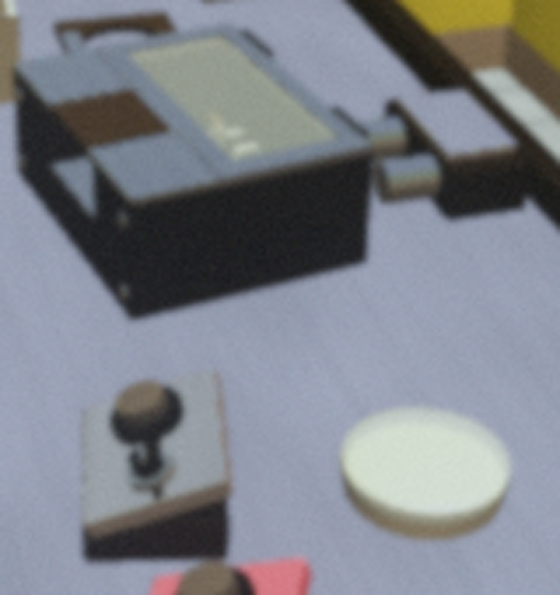

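Run:
```python
from h import *
a,b,t=.1125,.14,.118
S=[((362,50),(-a,-b,t)),((622,1),(-a,b,t)),((714,137),(a,b,t)),((428,200),(a,-b,t)),((428,289),(a,-b,0)),((700,228),(a,b,0))]
D=[((15,70),(-a,b,t)),((240,27),(a,b,t)),((373,150),(a,-b,t)),((133,205),(-a,-b,t)),((133,318),(-a,-b,0)),((362,262),(a,-b,0))]
obs=[("scene",np.array(u)/3.5+[130,160],L) for u,L in S]+[("side",np.array(u)/3.5+[210,150],L) for u,L in D]
f=lambda p:np.concatenate([proj(n,boxw(p,L))[0]-u for n,u,L in obs])
r=least_squares(f,[.6,0,0],loss="soft_l1");p=r.x;print(p,np.degrees(p[2]));print(r.fun.reshape(-1,2).round(1))
print("lip",boxw(p,[-.1075,0,.113]),"hinge",boxw(p,[.1125,0,.11]))
# button triangulate
def ray(n,uv):
    q,cx,cy,t,O=C[n];d=O@np.array([(uv[0]-cx)/q,(uv[1]-cy)/q,1]);return t,d/np.linalg.norm(d)
def tri(u,v):
    A=0;B=0
    for o,d in(ray("scene",np.array(u)/3.5+[130,160]),ray("side",np.array(v)/3.5+[210,150])):
        M=np.eye(3)-np.outer(d,d);A=A+M;B=B+M@o
    return np.linalg.solve(A,B).round(4)
print("button",tri((159,73),(145,398)),"pod",[tri(*x) for x in(((60,118),(85,540)),((208,85),(218,375)),((186,125),(228,490)))])
# roller hypos
for y in(.07,.105,-.07,-.105):
  for z in (.10,):print(y,(proj("scene",boxw(p,[.1125-.08-.058,y,z]))-[130,160])*3.5,(proj("side",boxw(p,[.1125-.08-.058,y,z]))-[210,150])*3.5)
```

```text
[0.60338792 0.01721224 0.13860782] 7.9416433669558195
[[-0.8 -1. ]
 [ 0.1 -1.1]
 [ 0.5  0.2]
 [-1.1 -0.1]
 [-1.   0.4]
 [ 0.2 -0.1]
 [ 0.1 -2.8]
 [-2.1 -1.9]
 [ 0.8 -1.7]
 [-0.4 -2.3]
 [-0.1  0.4]
 [ 1.7 -0. ]]
lip [[0.49691892 0.00235956 0.113     ]] hinge [[0.71480897 0.03275573 0.11      ]]
button [ 0.4665 -0.3385  0.072 ] pod [array([ 0.4166, -0.4352,  0.0098]), array([ 0.5192, -0.3013,  0.0738]), array([ 0.5091, -0.3367,  0.0059])]
0.07 [[588.48648826  74.94488527]] [[130.42452896  91.28399631]]
0.105 [[621.49938875  68.39355226]] [[115.99624091  76.10735361]]
-0.07 [[452.91025277 101.84967261]] [[193.55354501 157.68733659]]
-0.105 [[418.10666089 108.75636415]] [[210.84515043 175.87580887]]
```

```bash
cat >> h.py <<'E'
BP=[.6034,.0172,.1386]
def Rt(th,yaw=BP[2]): # tool pitched th deg below horizontal (90=down), x toward robot/down
    t=np.radians(th);z=np.array([np.cos(t)*np.cos(yaw),np.cos(t)*np.sin(yaw),-np.sin(t)]);y=np.array([-np.sin(yaw),np.cos(yaw),0]);return np.c_[np.cross(y,z),y,z]
def plan(segs,N=None,p=None,Rm=None):
    """segs: list of (pos,R[,n])"""
    s=read_state();p=s["position"] if p is None else p;Rm=s["tcp_rot"] if Rm is None else Rm
    for g in segs:
        P,Q=np.array(g[0]).ravel(),g[1];w=R.from_matrix(Rm.T@Q).as_rotvec();d=P-p
        n=g[2] if len(g)>2 else int(max(np.ceil(np.linalg.norm(d)/.045),np.ceil(np.degrees(np.linalg.norm(w))/8),1))
        print("seg",n,"to",P.round(3))
        for i in range(n):
            Ri=Rm@R.from_rotvec(w*i/n).as_matrix()
            print([[round(float(x),1) for x in Ri.T@d/n*1e3],[round(float(x),3) for x in w/n]])
        p,Rm=P,Q
E
python3 - <<'E'
from h import *
plan([((.42,.2,.26),Rt(75)),(boxw(BP,[-.17,0,.2]),Rt(45))])
E
```

```text
seg 10 to [0.42 0.2  0.26]
[[-31.5, -28.2, -3.8], [-0.007, -0.026, -0.052]]
[[-30.1, -29.8, -3.2], [-0.007, -0.026, -0.052]]
[[-28.6, -31.3, -2.7], [-0.007, -0.026, -0.052]]
[[-27.0, -32.7, -2.2], [-0.007, -0.026, -0.052]]
[[-25.3, -34.0, -1.7], [-0.007, -0.026, -0.052]]
[[-23.5, -35.3, -1.3], [-0.007, -0.026, -0.052]]
[[-21.7, -36.5, -1.0], [-0.007, -0.026, -0.052]]
[[-19.8, -37.5, -0.7], [-0.007, -0.026, -0.052]]
[[-17.9, -38.5, -0.5], [-0.007, -0.026, -0.052]]
[[-15.9, -39.4, -0.4], [-0.007, -0.026, -0.052]]
seg 5 to [ 0.435 -0.006  0.2  ]
[[5.7, -41.3, 10.9], [0.0, -0.105, 0.0]]
[[6.8, -41.3, 10.2], [0.0, -0.105, 0.0]]
[[7.9, -41.3, 9.5], [0.0, -0.105, 0.0]]
[[8.8, -41.3, 8.6], [0.0, -0.105, 0.0]]
[[9.7, -41.3, 7.6], [0.0, -0.105, 0.0]]
```

Call:
{"op": "drive_tool", "data": {"motion": [[[-31.5,-28,-4],[-0.007,-0.026,-0.052]],[[-30,-30,-3],[-0.007,-0.026,-0.052]],[[-28.5,-31,-3],[-0.007,-0.026,-0.052]],[[-27,-32.5,-2],[-0.007,-0.026,-0.052]],[[-25,-34,-2],[-0.007,-0.026,-0.052]]], "gripper": 0}}

```text
time_s: 0.65
position: [0.3269, 0.3892, 0.242]
tcp_rot: [[-0.984, 0.118, 0.135], [0.119, 0.993, 0.001], [-0.134, 0.017, -0.991]]
force: [-0.0, -0.6, 0.1]
opening: 0.628
grasp_force: 0.0
```

Call:
{"op": "drive_tool", "data": {"motion": [[[-23.5,-35,-1],[-0.007,-0.026,-0.052]],[[-21.5,-36.5,-1],[-0.007,-0.026,-0.052]],[[-20,-37.5,-1],[-0.007,-0.026,-0.052]],[[-18,-38.5,0],[-0.007,-0.026,-0.052]],[[-16,-39.5,0],[-0.007,-0.026,-0.052]]]}}

```text
time_s: 1.15
position: [0.4208, 0.2, 0.2605]
tcp_rot: [[-0.955, -0.142, 0.262], [-0.137, 0.99, 0.037], [-0.264, -0.0, -0.964]]
force: [0.0, 0.3, 0.1]
opening: 0.173
grasp_force: 0.0
```

Call:
{"op": "drive_tool", "data": {"motion": [[[6,-41,11],[0,-0.105,0]],[[7,-41,10],[0,-0.105,0]],[[8,-41,9.5],[0,-0.105,0]],[[9,-41,8.5],[0,-0.105,0]],[[10,-41,7.5],[0,-0.105,0]]]}}

```text
time_s: 1.65
position: [0.4284, 0.1108, 0.2301]
tcp_rot: [[-0.852, -0.177, 0.492], [-0.125, 0.983, 0.137], [-0.508, 0.055, -0.86]]
force: [0.6, 0.1, -0.4]
opening: 0.006
grasp_force: 0.0
```

Run:
```python
from h import *
s=read_state();print(s["time_s"],s["position"],s["joint_positions"].round(1),s["tcp_rot"][:,2],s["tcp_rot"][:,1],s["force"])
np.save("s1.npy",np.r_[s["position"],s["tcp_rot"].ravel()])
im=capture("wrist")[:,:,::-1];c=camera_info("wrist")
a,b,t=.1125,.14,.118
pts=[(-a,-b,t),(-a,b,t),(a,b,t),(a,-b,t),(-.1125,-.047,t),(-.1125,.047,t),(-.0305,.047,t),(-.0305,-.047,t),(-a,-.06,.048),(-a,.06,.048)]
im=cv2.resize(im,(800,600),interpolation=cv2.INTER_CUBIC)
for u in wproj(s,boxw(BP,pts)): cv2.circle(im,tuple((u*1.5625).astype(int).tolist()),4,(0,0,255),1)
cv2.imwrite("pics/w1.png",im)
```

```text
1.65 [0.42836538 0.11081747 0.2301007 ] [  -8.9    7.8  129.1   40.4   19.  -144. ] [ 0.49203103  0.1368666  -0.85975171] [-0.17668033  0.98271201  0.05532788] [ 0.57260999  0.08339978 -0.37661345]
```

View pics/w1.png

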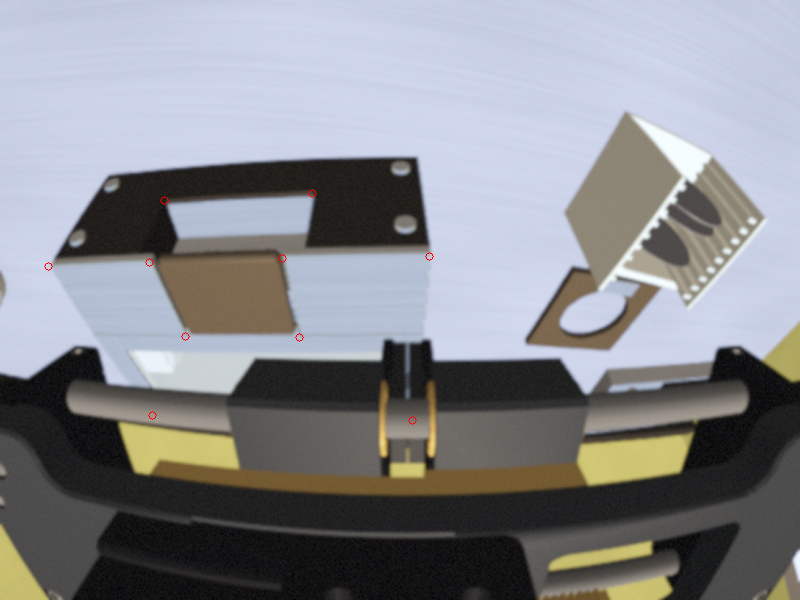

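The wrist view shows the paddle at (225,295) and the finger pocket at (240,220). The projected corners agree to a few mm. The wrist is near singular here, so I'll pull with the tool pitched 60° in the arm plane (yaw 0).

```bash
sed -i 's/^BP=.*/BP=[.6034,.019,.1386]/' h.py
python3 - <<'E'
from h import *
plan([(boxw(BP,[-.17,0,.16]),Rt(62,0),5),(boxw(BP,[-.155,0,.078]),Rt(60,0),5)])
E
```

```text
seg 5 to [ 0.435 -0.004  0.16 ]
[[8.8, -23.4, 9.6], [0.027, 0.008, 0.026]]
[[8.1, -23.4, 10.3], [0.027, 0.008, 0.026]]
[[7.4, -23.3, 11.0], [0.027, 0.008, 0.026]]
[[6.8, -23.2, 11.6], [0.027, 0.008, 0.026]]
[[6.1, -23.0, 12.3], [0.027, 0.008, 0.026]]
seg 5 to [ 0.45  -0.002  0.078]
[[5.1, 0.4, 15.9], [0.0, -0.007, 0.0]]
[[5.2, 0.4, 15.8], [0.0, -0.007, 0.0]]
[[5.3, 0.4, 15.8], [0.0, -0.007, 0.0]]
[[5.4, 0.4, 15.8], [0.0, -0.007, 0.0]]
[[5.5, 0.4, 15.7], [0.0, -0.007, 0.0]]
```

Call:
{"op": "drive_tool", "data": {"motion": [[[9,-23.5,9.5],[0.027,0.008,0.026]],[[8,-23.5,10.5],[0.027,0.008,0.026]],[[7.5,-23.5,11],[0.027,0.008,0.026]],[[7,-23,11.5],[0.027,0.008,0.026]],[[6,-23,12.5],[0.027,0.008,0.026]]]}}

```text
time_s: 2.2
position: [0.4401, 0.0001, 0.172]
tcp_rot: [[-0.891, 0.007, 0.453], [0.005, 1.0, -0.006], [-0.453, -0.004, -0.891]]
force: [0.3, 0.6, -0.5]
opening: 0.005
grasp_force: 0.0
```

Run:
```python
from h import *
s=read_state();print(s["position"],s["joint_positions"].round(1))
plan([(boxw(BP,[-.17,0,.16]),Rt(62,0)),(boxw(BP,[-.155,0,.078]),Rt(60,0),4)])
```

```text
[4.40054195e-01 6.40270696e-05 1.71984680e-01] [ -21.2   16.8  131.3   55.    11.1 -163.3]
seg 1 to [ 0.435 -0.004  0.16 ]
[[9.9, -4.5, 8.4], [-0.006, -0.018, -0.005]]
seg 4 to [ 0.45  -0.002  0.078]
[[6.3, 0.5, 19.8], [0.0, -0.009, 0.0]]
[[6.5, 0.5, 19.8], [0.0, -0.009, 0.0]]
[[6.7, 0.5, 19.7], [0.0, -0.009, 0.0]]
[[6.9, 0.5, 19.7], [0.0, -0.009, 0.0]]
```

```bash
cat >> h.py <<'E'
def fk(q,g):
    q=np.radians(q);Rz=lambda a:R.from_euler("z",a).as_matrix();Ry=lambda a:R.from_euler("y",a).as_matrix()
    a1,b,d1,L2,e,L3,L6=g
    A=Rz(q[0]);B=A@Ry(q[1]);Cc=A@Ry(q[1]+q[2])
    p=A@np.array([a1,b,d1])+B@np.array([0,0,L2])+Cc@np.array([e,0,L3])
    W=Cc@Rz(-q[3])@Ry(q[4]);
    p=p+W@np.array([0,0,L6]);return p,W@Rz(-q[5])
E
python3 - <<'E'
from h import *
s=read_state();S1=np.load("s1.npy")
D=[(np.array([57.84,30.279,82.159,0,67.688,-10.2275]),np.array([.23303,.57912,.22156]),None),
(np.array([-8.9,7.8,129.1,40.4,19.,-144.]),S1[:3],S1[3:].reshape(3,3)),(s["joint_positions"],s["position"],s["tcp_rot"])]
for sg in(1,-1):
  def res(g,o=0):
    r=[]
    for q,p,_ in D:
        q=q.copy();
        if sg<0:q[3]=-q[3]
        r.append(fk(q,g)[0]-p)
    return np.concatenate(r+[np.array(g[[0,4]])*.02])
  r=least_squares(res,[0,.11,.3,.4,0,.35,.25]);print(sg,r.x.round(4),r.fun.round(4))
  for q,p,Q in D[1:]:
    q=q.copy();q[3]*=sg;print((fk(q,r.x)[1].T@Q).round(2).tolist())
E
```

```text
1 [ 0.3868  0.126  -0.0955  0.2526  0.0318  0.1224 -0.1846] [-0.012   0.009   0.0096 -0.012  -0.0091 -0.0277  0.0069 -0.0071  0.0181
  0.0077  0.0006]
[[-0.48, 0.78, 0.4], [-0.87, -0.48, -0.11], [0.11, -0.4, 0.91]]
[[-0.59, 0.75, 0.3], [-0.8, -0.59, -0.1], [0.1, -0.3, 0.95]]
-1 [-0.0011  0.111   0.2731  0.5893  0.1135  0.3919  0.306 ] [-0.0001 -0.      0.     -0.0001 -0.0002  0.0001  0.0001  0.0001 -0.0001
 -0.      0.0023]
[[-0.95, -0.31, -0.0], [0.31, -0.95, -0.0], [0.0, -0.0, 1.0]]
[[-0.55, -0.83, -0.0], [0.83, -0.55, 0.0], [-0.0, -0.0, 1.0]]
```

```bash
cat >> h.py <<'E'
G=[-.0011,.111,.2731,.5893,.1135,.3919,.306]
LO=np.array([-176.69,-43.24,12.49,-82,0,-163.58]);HI=np.array([176.69,126.21,139.97,262,151.66,163.58])
def FK(q):
    q=np.array(q,float).copy();q[3]*=-1;q[5]=-(q[5]+90);return fk(q,G)
def ik(p,Q,q0):
    def f(q):
        P,M=FK(q);return np.r_[(P-np.ravel(p))*10,R.from_matrix(M.T@Q).as_rotvec()]
    r=least_squares(f,np.clip(q0,LO+.5,HI-.5),bounds=(LO,HI),x_scale=50.);return r.x,np.abs(r.fun).max()
E
python3 - <<'E'
from h import *
s=read_state();print(FK(s["joint_positions"])[0]-s["position"],np.abs(FK(s["joint_positions"])[1]-s["tcp_rot"]).max())
F=np.diag([-1.,-1,1])
for th,yd,fl in[(60,8,0),(60,-10,0),(55,-12,0),(45,8,1),(35,8,0),(35,8,1),(25,8,0),(25,8,1),(30,-10,1),(20,0,1),(60,30,0),(60,40,0)]:
    Q=Rt(th,np.radians(yd));Q=Q@F if fl else Q
    for q0 in([-15,30,120,0,20,-100],[-15,30,120,0,20,75],[-15,30,120,180,20,75],[-15,30,120,180,20,-100],[-15,30,120,90,20,0]):
        q,e=ik(boxw(BP,[-.105,0,.082]),Q,q0)
        if e<.01:print(th,yd,fl,q.round(0),round(e,4))
E
```

```text
[ 1.42422917e-04  3.58963901e-05 -1.87630983e-04] 3.3306690738754696e-16
60 8 0 [-21.  35. 130. 129.  18. 114.] 0.0
60 8 0 [-21.  35. 130. 129.  18. 114.] 0.0
60 8 0 [-21.  35. 130. 129.  18. 114.] 0.0
60 8 0 [-21.  35. 130. 129.  18. 114.] 0.0
60 -10 0 [-13.  35. 130. 173.  15.  94.] 0.0
60 -10 0 [-13.  35. 130. 173.  15.  94.] 0.0
55 -12 0 [-13.  38. 133. 179.  26.  90.] 0.0
55 -12 0 [-13.  38. 133. 179.  26.  90.] 0.0
60 30 0 [-28.  35. 126.  86.  25. 130.] 0.0
60 30 0 [-28.  35. 126.  86.  25. 130.] 0.0
60 30 0 [-28.  35. 126.  86.  25. 130.] 0.0
60 30 0 [-28.  35. 126.  86.  25. 130.] 0.0
60 40 0 [-30.  35. 123.  71.  30. 134.] 0.0
60 40 0 [-30.  35. 123.  71.  30. 134.] 0.0
60 40 0 [-30.  35. 123.  71.  30. 134.] 0.0
60 40 0 [-30.  35. 123.  71.  30. 134.] 0.0
```

```bash
cat >> h.py <<'E'
F=np.diag([-1.,-1,1])
yb=np.array([-np.sin(BP[2]),np.cos(BP[2]),0]);HG=boxw(BP,[.1125,0,.11])[0]
def pose(phi,psi,th,yaw,along=.022,gap=.015,y=0.):
    """tool pose with the lip on its upper face at lid angle 0 and paddle psi, then turned with the lid by phi"""
    lip=np.array([.1125-.145-.075*np.cos(psi),y,.114+.075*np.sin(psi)]);Q=Rt(th,yaw)@F
    p=boxw(BP,lip)[0]+along*Q[:,2]-gap*Q[:,0]
    M=R.from_rotvec(yb*phi).as_matrix();return HG+M@(p-HG),M@Q
E
python3 - <<'E'
from h import *
for yd in(-12,-4,4,12,20):
  for th in(55,60):
    q=[-15,35,130,140,20,-70];out=[]
    path=[(0,-.1)]+[(0,x) for x in np.linspace(0,.5,6)]+[(x,.5) for x in np.linspace(.05,1.03,20)]
    js=[];em=0
    for a,b in path:
        q,e=ik(*pose(a,b,th,np.radians(yd)),q);js.append(q);em=max(em,e)
    js=np.array(js);print(yd,th,round(em,3),"maxstep",np.abs(np.diff(js[1:],axis=0)).max(0).round(0));
    print(js[[1,6,11,16,21,26]].round(0).tolist())
E
```

```text
-12 55 1.206 maxstep [ 1.  3.  3. 65.  8. 65.]
[[-13.0, 37.0, 133.0, 179.0, 25.0, -90.0], [-12.0, 30.0, 130.0, 180.0, 16.0, -90.0], [-11.0, 22.0, 125.0, 251.0, 1.0, -164.0], [-11.0, 18.0, 124.0, 248.0, 0.0, -163.0], [-10.0, 16.0, 121.0, 245.0, 0.0, -163.0], [-9.0, 17.0, 116.0, 241.0, 0.0, -163.0]]
-12 60 1.292 maxstep [ 0.  2.  2. 74.  5. 74.]
[[-13.0, 34.0, 130.0, 179.0, 14.0, -89.0], [-12.0, 28.0, 127.0, 180.0, 5.0, -90.0], [-12.0, 22.0, 125.0, 251.0, 0.0, -163.0], [-11.0, 18.0, 124.0, 248.0, 0.0, -163.0], [-10.0, 16.0, 121.0, 245.0, 0.0, -163.0], [-9.0, 17.0, 116.0, 242.0, 0.0, -163.0]]
-4 55 0.0 maxstep [ 1.  3.  4. 63.  8. 64.]
[[-17.0, 37.0, 134.0, 163.0, 26.0, -85.0], [-17.0, 30.0, 131.0, 156.0, 17.0, -77.0], [-12.0, 21.0, 116.0, 0.0, 23.0, 81.0], [-8.0, 22.0, 98.0, -6.0, 54.0, 88.0], [-5.0, 28.0, 80.0, -9.0, 80.0, 89.0], [-3.0, 38.0, 60.0, -12.0, 105.0, 87.0]]
-4 60 0.0 maxstep [ 1.  2.  4. 72.  7. 72.]
[[-16.0, 34.0, 130.0, 156.0, 15.0, -78.0], [-16.0, 28.0, 128.0, 132.0, 8.0, -53.0], [-11.0, 21.0, 112.0, -2.0, 31.0, 83.0], [-8.0, 23.0, 95.0, -7.0, 61.0, 88.0], [-5.0, 30.0, 
[... 1066 characters left out ...]
4.0, 35.0, 51.0], [-12.0, 23.0, 95.0, 2.0, 63.0, 65.0], [-9.0, 30.0, 76.0, -2.0, 88.0, 71.0], [-6.0, 40.0, 56.0, -5.0, 113.0, 72.0]]
20 55 0.0 maxstep [ 1.  3.  4. 18.  5. 20.]
[[-29.0, 37.0, 132.0, 116.0, 29.0, -72.0], [-28.0, 30.0, 129.0, 100.0, 26.0, -53.0], [-21.0, 21.0, 114.0, 29.0, 34.0, 27.0], [-16.0, 22.0, 97.0, 10.0, 59.0, 51.0], [-11.0, 29.0, 79.0, 3.0, 84.0, 61.0], [-8.0, 39.0, 59.0, -0.0, 108.0, 65.0]]
20 60 0.0 maxstep [ 1.  2.  4. 19.  5. 21.]
[[-26.0, 34.0, 129.0, 102.0, 22.0, -55.0], [-25.0, 28.0, 126.0, 81.0, 21.0, -32.0], [-19.0, 22.0, 111.0, 20.0, 39.0, 37.0], [-14.0, 24.0, 94.0, 6.0, 65.0, 55.0], [-10.0, 31.0, 75.0, 1.0, 90.0, 62.0], [-8.0, 41.0, 55.0, -2.0, 114.0, 65.0]]
```

Call:
{"op": "drive_tool", "data": {"motion": [[[0,0,-8],[0,0,0.149]],[[0,0,-8],[0,0,0.149]],[[0,0,0],[0,0,0.149]],[[0,0,0],[0,0,0.149]],[[0,0,0],[0,0,0.149]]]}}

```text
time_s: 2.7
position: [0.4336, 0.001, 0.1858]
tcp_rot: [[-0.661, 0.597, 0.455], [0.668, 0.744, -0.005], [-0.341, 0.3, -0.891]]
force: [-0.4, 0.4, -0.3]
opening: 0.006
grasp_force: 0.0
```

Call:
{"op": "drive_tool", "data": {"motion": [[[0,0,0],[0,0,0.149]],[[0,0,0],[0,0,0.149]],[[0,0,0],[0,0,0.149]],[[0,0,0],[0,0,0.149]],[[0,0,0],[0,0,0.149]]]}}

```text
time_s: 3.2
position: [0.4335, 0.0011, 0.1857]
tcp_rot: [[-0.082, 0.887, 0.454], [0.996, 0.094, -0.005], [-0.047, 0.452, -0.891]]
force: [0.1, -0.2, 0.5]
opening: 0.005
grasp_force: 0.0
```

Call:
{"op": "drive_tool", "data": {"motion": [[[0,0,0],[0,0,0.149]],[[0,0,0],[0,0,0.149]],[[0,0,0],[0,0,0.149]],[[0,0,0],[0,0,0.149]],[[0,0,0],[0,0,0.149]]]}}

```text
time_s: 3.7
position: [0.4335, 0.0011, 0.1857]
tcp_rot: [[0.541, 0.707, 0.454], [0.796, -0.606, -0.005], [0.271, 0.364, -0.891]]
force: [-0.2, -0.8, 0.1]
opening: 0.006
grasp_force: 0.0
```

Call:
{"op": "drive_tool", "data": {"motion": [[[0,0,0],[0,0,0.149]],[[0,0,0],[0,0,0.149]],[[0,0,0],[0,0,0.149]],[[0,0,0],[0,0,0.149]],[[0,0,0],[0,0,0.149]]]}}

```text
time_s: 4.2
position: [0.4335, 0.0011, 0.1857]
tcp_rot: [[0.878, 0.153, 0.454], [0.174, -0.985, -0.005], [0.447, 0.084, -0.891]]
force: [-0.1, 0.2, -0.4]
opening: 0.003
grasp_force: 0.0
```

Run:
```python
from h import *
s=read_state();q=s["joint_positions"];print(q.round(0))
yw=np.radians(15);xb=boxw(BP,[1,0,0])[0]-boxw(BP,[0,0,0])[0]
P,Q=pose(0,0,57,yw,along=.022,gap=.023)
print("box coords tcp",P)
A=P-.055*xb+[0,0,.03];B=P-.05*xb
for t in(A,B,P):
    q,e=ik(t,Q,q);print(q.round(0),round(e,3))
plan([(A,Q,7),(B,Q,3),(P,Q,5)])
```

```text
[-22.  14. 131.  45.  13.  16.]
box coords tcp [0.48987251 0.00225687 0.08302255]
[-33.  32. 140. 120.  28. -76.] 0.0
[-33.  38. 140. 130.  32. -87.] 0.005
[-27.  37. 133. 124.  26. -74.] 0.0
seg 7 to [ 0.435 -0.005  0.113]
[[-4.6, 0.1, 9.4], [0.018, 0.017, -0.007]]
[[-4.7, 0.2, 9.3], [0.018, 0.017, -0.007]]
[[-4.9, 0.3, 9.2], [0.018, 0.017, -0.007]]
[[-5.0, 0.5, 9.1], [0.018, 0.017, -0.007]]
[[-5.2, 0.6, 9.0], [0.018, 0.017, -0.007]]
[[-5.3, 0.7, 8.9], [0.018, 0.017, -0.007]]
[[-5.5, 0.8, 8.8], [0.018, 0.017, -0.007]]
seg 3 to [ 0.44  -0.005  0.083]
[[-4.1, 0.2, 9.3], [0.0, 0.0, 0.0]]
[[-4.1, 0.2, 9.3], [0.0, 0.0, 0.0]]
[[-4.1, 0.2, 9.3], [0.0, 0.0, 0.0]]
seg 5 to [0.49  0.002 0.083]
[[8.3, 1.2, 5.4], [0.0, 0.0, 0.0]]
[[8.3, 1.2, 5.4], [0.0, 0.0, 0.0]]
[[8.3, 1.2, 5.4], [0.0, 0.0, 0.0]]
[[8.3, 1.2, 5.4], [0.0, 0.0, 0.0]]
[[8.3, 1.2, 5.4], [0.0, 0.0, 0.0]]
```

Run:
```python
from h import *
s=read_state();q=s["joint_positions"]
yw=np.radians(15);xb=boxw(BP,[1,0,0])[0]-boxw(BP,[0,0,0])[0]
P,Q=pose(0,0,57,yw,along=.022,gap=.023)
A=P-.032*xb+[0,0,.04];B=P-.03*xb
for t in(A,B,P):
    q,e=ik(t,Q,q);print(q.round(0),round(e,3))
plan([(A,Q,10),(B,Q,4),(P,Q,4)])
```

```text
[-30.  29. 136. 111.  25. -63.] 0.0
[-30.  38. 137. 128.  29. -82.] 0.0
[-27.  37. 133. 124.  26. -74.] 0.0
seg 10 to [ 0.458 -0.002  0.123]
[[-0.7, 0.2, 6.7], [0.013, 0.012, -0.005]]
[[-0.8, 0.3, 6.7], [0.013, 0.012, -0.005]]
[[-0.9, 0.3, 6.7], [0.013, 0.012, -0.005]]
[[-0.9, 0.4, 6.7], [0.013, 0.012, -0.005]]
[[-1.0, 0.5, 6.6], [0.013, 0.012, -0.005]]
[[-1.1, 0.6, 6.6], [0.013, 0.012, -0.005]]
[[-1.2, 0.6, 6.6], [0.013, 0.012, -0.005]]
[[-1.2, 0.7, 6.6], [0.013, 0.012, -0.005]]
[[-1.3, 0.8, 6.6], [0.013, 0.012, -0.005]]
[[-1.4, 0.9, 6.5], [0.013, 0.012, -0.005]]
seg 4 to [ 0.46  -0.002  0.083]
[[-5.0, 0.1, 8.7], [0.0, 0.0, 0.0]]
[[-5.0, 0.1, 8.7], [0.0, 0.0, 0.0]]
[[-5.0, 0.1, 8.7], [0.0, 0.0, 0.0]]
[[-5.0, 0.1, 8.7], [0.0, 0.0, 0.0]]
seg 4 to [0.49  0.002 0.083]
[[6.2, 0.9, 4.1], [0.0, 0.0, 0.0]]
[[6.2, 0.9, 4.1], [0.0, 0.0, 0.0]]
[[6.2, 0.9, 4.1], [0.0, 0.0, 0.0]]
[[6.2, 0.9, 4.1], [0.0, 0.0, 0.0]]
```

Call:
{"op": "drive_tool", "data": {"motion": [[[-1,0,6.7],[0.013,0.012,-0.005]],[[-1,0.5,6.7],[0.013,0.012,-0.005]],[[-1,0.5,6.7],[0.013,0.012,-0.005]],[[-1,0.5,6.7],[0.013,0.012,-0.005]],[[-1,0.5,6.6],[0.013,0.012,-0.005]]]}}

```text
time_s: 4.7
position: [0.4456, -0.0011, 0.1539]
tcp_rot: [[0.843, 0.211, 0.495], [0.203, -0.977, 0.071], [0.498, 0.041, -0.866]]
force: [0.7, -0.7, 0.3]
opening: 0.005
grasp_force: 0.0
```

Call:
{"op": "drive_tool", "data": {"motion": [[[-1,0.5,6.6],[0.013,0.012,-0.005]],[[-1,0.5,6.6],[0.013,0.012,-0.005]],[[-1,0.5,6.6],[0.013,0.012,-0.005]],[[-1.5,1,6.6],[0.013,0.012,-0.005]],[[-1.5,1,6.5],[0.013,0.012,-0.005]]]}}

```text
time_s: 5.2
position: [0.4583, -0.0024, 0.1226]
tcp_rot: [[0.806, 0.265, 0.529], [0.221, -0.964, 0.147], [0.549, -0.002, -0.836]]
force: [-1.0, -0.0, -0.7]
opening: 0.005
grasp_force: 0.0
```

Call:
{"op": "drive_tool", "data": {"motion": [[[-5,0,8.7],[0,0,0]],[[-5,0,8.7],[0,0,0]],[[-5,0,8.7],[0,0,0]],[[-5,0,8.7],[0,0,0]],[[0,0,0],[0,0,0]]]}}

```text
time_s: 5.7
position: [0.4602, -0.0016, 0.0816]
tcp_rot: [[0.808, 0.265, 0.527], [0.22, -0.964, 0.147], [0.547, -0.003, -0.837]]
force: [0.2, -0.4, 0.2]
opening: 0.005
grasp_force: 0.0
```

Run:
```python
from h import *
s=read_state();print(s["joint_positions"].round(0),s["force"])
P,Q=pose(0,0,57,np.radians(15),along=.022,gap=.023);print(P,R.from_matrix(s["tcp_rot"].T@Q).as_rotvec(),s["position"])
plan([(P,Q,5)])
im=capture("side")[:,:,::-1][150:320,150:350]
im2=capture("wrist")[:,:,::-1]
cv2.imwrite("pics/p2.png",np.hstack([cv2.resize(im,(400,340),interpolation=cv2.INTER_CUBIC),cv2.resize(im2,(400,340))]))
```

```text
[-30.  38. 137. 128.  30. -83.] [ 0.17310879 -0.44069443  0.22541425]
[0.48987251 0.00225687 0.08302255] [-0.00608123 -0.0028387   0.00314589] [ 0.46021702 -0.00164516  0.08160583]
seg 5 to [0.49  0.002 0.083]
[[5.1, 0.8, 3.0], [-0.001, -0.001, 0.001]]
[[5.1, 0.8, 3.0], [-0.001, -0.001, 0.001]]
[[5.1, 0.8, 3.0], [-0.001, -0.001, 0.001]]
[[5.1, 0.8, 3.0], [-0.001, -0.001, 0.001]]
[[5.1, 0.8, 3.0], [-0.001, -0.001, 0.001]]
```

View pics/p2.png

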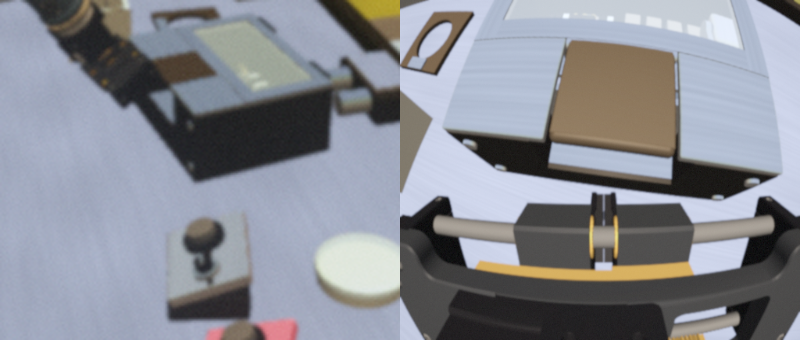

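The fingers sit in front of the pocket, centred on the paddle (wrist view: fingers at x=603, paddle at x=612).

Call:
{"op": "drive_tool", "data": {"motion": [[[5,1,3],[-0.001,-0.001,0.001]],[[5,1,3],[-0.001,-0.001,0.001]],[[5,1,3],[-0.001,-0.001,0.001]],[[5,1,3],[-0.001,-0.001,0.001]],[[5,1,3],[-0.001,-0.001,0.001]]]}}

```text
time_s: 6.3
position: [0.4898, 0.0009, 0.0846]
tcp_rot: [[0.81, 0.258, 0.526], [0.217, -0.966, 0.14], [0.545, 0.001, -0.839]]
force: [-0.0, -1.1, 0.6]
opening: 0.006
grasp_force: 0.0
```

Run:
```python
from h import *
s=read_state();print(s["joint_positions"].round(0),s["force"])
y=np.radians(15)
plan([pose(0,x,57,y)+(n,) for x,n in((0,3),(.1,2),(.2,2),(.3,2),(.4,2),(.48,2),(.55,2))])
```

```text
[-27.  36. 132. 123.  26. -73.] [-0.02773957 -1.12919371  0.64975918]
seg 3 to [0.496 0.004 0.087]
[[2.5, -0.4, 0.5], [0.0, 0.0, -0.0]]
[[2.5, -0.4, 0.5], [0.0, 0.0, -0.0]]
[[2.5, -0.4, 0.5], [0.0, 0.0, -0.0]]
seg 2 to [0.497 0.004 0.095]
[[2.2, 0.0, -3.0], [0.0, 0.0, 0.0]]
[[2.2, 0.0, -3.0], [0.0, 0.0, 0.0]]
seg 2 to [0.498 0.004 0.102]
[[2.5, 0.1, -2.8], [0.0, 0.0, 0.0]]
[[2.5, 0.1, -2.8], [0.0, 0.0, 0.0]]
seg 2 to [0.5   0.004 0.11 ]
[[2.7, 0.1, -2.5], [0.0, 0.0, 0.0]]
[[2.7, 0.1, -2.5], [0.0, 0.0, 0.0]]
seg 2 to [0.502 0.005 0.117]
[[3.0, 0.2, -2.3], [0.0, 0.0, 0.0]]
[[3.0, 0.2, -2.3], [0.0, 0.0, 0.0]]
seg 2 to [0.505 0.005 0.122]
[[2.5, 0.2, -1.6], [0.0, 0.0, 0.0]]
[[2.5, 0.2, -1.6], [0.0, 0.0, 0.0]]
seg 2 to [0.507 0.006 0.127]
[[2.3, 0.2, -1.2], [0.0, 0.0, 0.0]]
[[2.3, 0.2, -1.2], [0.0, 0.0, 0.0]]
```

Call:
{"op": "drive_tool", "data": {"motion": [[[2.5,-0.5,3],[0,0,0]],[[2.5,-0.5,3],[0,0,0]],[[2.5,-0.5,2],[0,0,0]],[[2.2,0,-3],[0,0,0]],[[2.2,0,-3],[0,0,0]]]}}

```text
time_s: 6.8
position: [0.4963, 0.005, 0.0871]
tcp_rot: [[0.816, 0.256, 0.518], [0.216, -0.967, 0.138], [0.537, -0.001, -0.844]]
force: [-7.0, -4.1, -1.3]
opening: 0.003
grasp_force: 3.1
```

Call:
{"op": "drive_tool", "data": {"motion": [[[2.5,0,-3],[0,0,0]],[[2.5,0,-3],[0,0,0]],[[2.7,0,-2.5],[0,0,0]],[[2.7,0,-2.5],[0,0,0]],[[0,0,0],[0,0,0]]]}}

```text
time_s: 7.3
position: [0.4984, 0.0054, 0.1021]
tcp_rot: [[0.816, 0.255, 0.518], [0.216, -0.967, 0.137], [0.536, 0.0, -0.844]]
force: [-7.1, -4.5, -0.2]
opening: 0.007
grasp_force: 3.7
```

Run:
```python
from h import *
s=read_state();print(s["joint_positions"].round(0),s["force"],s["position"])
im=capture("side")[:,:,::-1][150:320,150:350]
im2=capture("wrist")[:,:,::-1]
cv2.imwrite("pics/p3.png",np.hstack([cv2.resize(im,(400,340),interpolation=cv2.INTER_CUBIC),cv2.resize(im2,(400,340))]))
```

```text
[-25.  33. 130. 114.  22. -60.] [-7.1265636  -4.47671854 -0.23036734] [0.49840283 0.00540765 0.10211362]
```

View pics/p3.png

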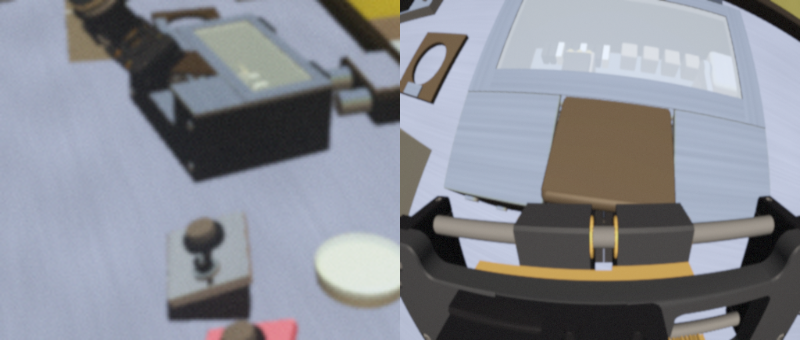

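The side view shows the paddle starting to tilt up at (190,65). I'll keep pulling.

Call:
{"op": "drive_tool", "data": {"motion": [[[3,0,-2.5],[0,0,0]],[[3,0,-2.5],[0,0,0]],[[2.5,0,-2],[0,0,0]],[[2.5,0,-2],[0,0,0]],[[0,0,0],[0,0,0]]]}}

```text
time_s: 7.9
position: [0.503, 0.0063, 0.1158]
tcp_rot: [[0.815, 0.255, 0.519], [0.216, -0.967, 0.136], [0.537, 0.001, -0.844]]
force: [-7.7, -5.0, 0.4]
opening: 0.008
grasp_force: 3.5
```

Run:
```python
from h import *
s=read_state();print(s["joint_positions"].round(0),s["force"],s["position"])
im=capture("side")[:,:,::-1][150:320,150:350]
im2=capture("wrist")[:,:,::-1]
cv2.imwrite("pics/p4.png",np.hstack([cv2.resize(im,(400,340),interpolation=cv2.INTER_CUBIC),cv2.resize(im2,(400,340))]))
# estimated psi from face geometry
Q=s["tcp_rot"];
for psi in np.linspace(0,.6,13):
    l=boxw(BP,[.1125-.145-.075*np.cos(psi),0,.114+.075*np.sin(psi)])[0]-s["position"];print(round(psi,2),(Q.T@l*1e3).round(1))
```

```text
[-25.  31. 129. 106.  21. -52.] [-7.70229321 -4.96326166  0.42727634] [0.50301646 0.00630514 0.11575892]
0.0 [-6.4  0.5 -2. ]
0.05 [-4.3  0.5 -5.1]
0.1 [-2.   0.6 -8.1]
0.15 [  0.4   0.6 -11. ]
0.2 [  2.9   0.7 -13.7]
0.25 [  5.5   0.8 -16.4]
0.3 [  8.3   1.  -18.9]
0.35 [ 11.2   1.1 -21.2]
0.4 [ 14.3   1.3 -23.5]
0.45 [ 17.4   1.5 -25.5]
0.5 [ 20.6   1.7 -27.4]
0.55 [ 23.9   1.9 -29.1]
0.6 [ 27.3   2.1 -30.7]
```

View pics/p4.png

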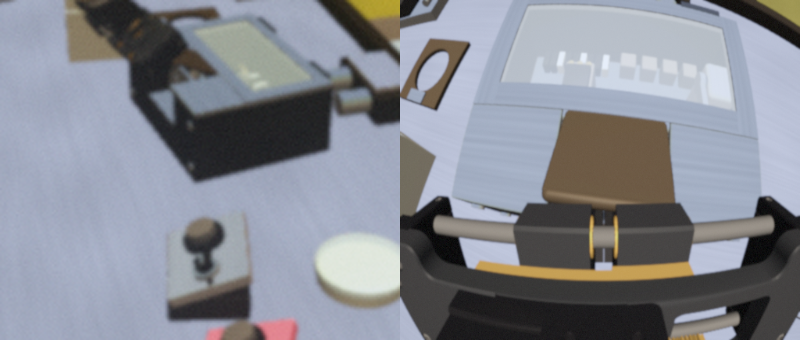

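The wrist view shows the paddle tilted well up, at about 0.4 rad. Next I'll pull to its stop and turn with the lid.

Run:
```python
from h import *
s=read_state();y=np.radians(15);q=s["joint_positions"]
po=[pose(0,.53,57,y,.025,.0145)]+[pose(x,.53,57,y,.025,.0145) for x in(.1,.2,.3,.4)]
ns=[5,5,5,5,5]
for p in po:
    q,e=ik(*p,q);print(q.round(0),round(e,3))
plan([p+(n,) for p,n in zip(po,ns)])
```

```text
[-25.  30. 128. 102.  21. -48.] 0.0
[-22.  25. 123.  59.  19.  -1.] 0.0
[-20.  22. 117.  30.  27.  30.] 0.0
[-18.  21. 110.  17.  37.  46.] 0.0
[-16.  21. 104.  10.  48.  54.] 0.0
seg 5 to [0.509 0.006 0.123]
[[1.7, 0.4, -0.7], [0.001, 0.002, -0.001]]
[[1.7, 0.4, -0.7], [0.001, 0.002, -0.001]]
[[1.7, 0.4, -0.7], [0.001, 0.002, -0.001]]
[[1.7, 0.4, -0.7], [0.001, 0.002, -0.001]]
[[1.7, 0.4, -0.7], [0.001, 0.002, -0.001]]
seg 5 to [0.511 0.006 0.144]
[[2.6, 0.1, -3.2], [0.002, -0.02, 0.001]]
[[2.6, 0.0, -3.3], [0.002, -0.02, 0.001]]
[[2.5, 0.0, -3.3], [0.002, -0.02, 0.001]]
[[2.5, 0.0, -3.4], [0.002, -0.02, 0.001]]
[[2.4, 0.0, -3.4], [0.002, -0.02, 0.001]]
seg 5 to [0.515 0.007 0.164]
[[2.6, 0.1, -3.2], [0.002, -0.02, 0.001]]
[[2.6, 0.0, -3.3], [0.002, -0.02, 0.001]]
[[2.5, 0.0, -3.3], [0.002, -0.02, 0.001]]
[[2.5, 0.0, -3.4], [0.002, -0.02, 0.001]]
[[2.4, 0.0, -3.4], [0.002, -0.02, 0.001]]
seg 5 to [0.522 0.008 0.184]
[[2.6, 0.1, -3.2], [0.002, -0.02, 0.001]]
[[2.6, 0.0, -3.3], [0.002, -0.02, 0.001]]
[[2.5, 0.0, -3.3], [0.002, -0.02, 0.001]]
[[2.5, 0.0, -3.4], [0.002, -0.02, 0.001]]
[[2.4, 0.0, -3.4], [0.002, -0.02, 0.001]]
seg 5 to [0.53  0.009 0.203]
[[2.6, 0.1, -3.2], [0.002, -0.02, 0.001]]
[[2.6, 0.0, -3.3], [0.002, -0.02, 0.001]]
[[2.5, 0.0, -3.3], [0.002, -0.02, 0.001]]
[[2.5, 0.0, -3.4], [0.002, -0.02, 0.001]]
[[2.4, 0.0, -3.4], [0.002, -0.02, 0.001]]
```

Call:
{"op": "drive_tool", "data": {"motion": [[[1.7,0.4,-0.7],[0,0,0]],[[1.7,0.4,-0.7],[0,0,0]],[[1.7,0.4,-0.7],[0,0,0]],[[1.7,0.4,-0.7],[0,0,0]],[[1.7,0.4,-0.7],[0,0,0]]]}}

```text
time_s: 8.5
position: [0.5048, 0.0065, 0.1213]
tcp_rot: [[0.82, 0.255, 0.513], [0.216, -0.967, 0.136], [0.531, -0.001, -0.848]]
force: [-15.6, -5.2, -2.8]
opening: 0.003
grasp_force: 7.2
```

Call:
{"op": "drive_tool", "data": {"motion": [[[2.5,0,-3.3],[0.002,-0.02,0.001]],[[2.5,0,-3.3],[0.002,-0.02,0.001]],[[2.5,0,-3.3],[0.002,-0.02,0.001]],[[2.5,0,-3.3],[0.002,-0.02,0.001]],[[2.5,0,-3.3],[0.002,-0.02,0.001]]]}}

```text
time_s: 9.0
position: [0.5071, 0.0072, 0.1421]
tcp_rot: [[0.866, 0.257, 0.428], [0.225, -0.966, 0.125], [0.446, -0.012, -0.895]]
force: [-16.9, -9.6, -1.8]
opening: 0.004
grasp_force: 8.4
```

Call:
{"op": "drive_tool", "data": {"motion": [[[2.5,0,-3.3],[0.002,-0.02,0.001]],[[2.5,0,-3.3],[0.002,-0.02,0.001]],[[2.5,0,-3.3],[0.002,-0.02,0.001]],[[2.5,0,-3.3],[0.002,-0.02,0.001]],[[2.5,0,-3.3],[0.002,-0.02,0.001]]]}}

```text
time_s: 9.5
position: [0.5108, 0.008, 0.162]
tcp_rot: [[0.906, 0.26, 0.334], [0.234, -0.965, 0.115], [0.352, -0.026, -0.935]]
force: [-16.3, -12.8, 0.0]
opening: 0.006
grasp_force: 8.4
```

Run:
```python
from h import *
s=read_state();y=np.radians(15);print(s["joint_positions"].round(0),s["force"])
for f in(.1,.15,.2,.25):
    P,Q=pose(f,.53,57,y,.025,.0145);print(f,s["tcp_rot"].T@(P-s["position"])*1e3,R.from_matrix(s["tcp_rot"].T@Q).as_rotvec())
im=capture("side")[:,:,::-1][130:300,150:350]
im2=capture("wrist")[:,:,::-1]
cv2.imwrite("pics/p5.png",np.hstack([cv2.resize(im,(400,340),interpolation=cv2.INTER_CUBIC),cv2.resize(im2,(400,340))]))
```

```text
[-20.  22. 117.  28.  27.  32.] [-16.2573164  -12.79433373   0.02859946]
0.1 [-6.81379435  2.18465284 16.9046818 ] [-0.01314049  0.11641332 -0.00407673]
0.15 [-1.39241367  2.1599128   7.9913043 ] [-0.00789303  0.06680374 -0.00070681]
0.2 [ 4.46417834  2.20116567 -0.64228749] [-0.00264522  0.01719408  0.00266152]
0.25 [10.74134326  2.30830835 -8.97451408] [ 0.00260294 -0.03241565  0.00602825]
```

View pics/p5.png

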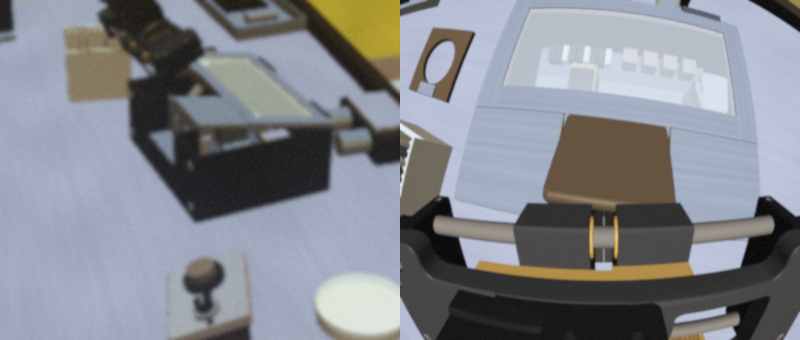

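The lid is unlatched and rising, at about 0.2 rad. I'll continue round the hinge.

Call:
{"op": "drive_tool", "data": {"motion": [[[5.1,0.4,-6.5],[0.004,-0.04,0.002]],[[5.1,0.4,-6.5],[0.004,-0.04,0.002]],[[5.1,0.4,-6.5],[0.004,-0.04,0.002]],[[5.1,0.4,-6.5],[0.004,-0.04,0.002]],[[5.1,0.4,-6.5],[0.004,-0.04,0.002]]]}}

```text
time_s: 10.1
position: [0.5233, 0.0108, 0.2]
tcp_rot: [[0.958, 0.255, 0.132], [0.245, -0.965, 0.09], [0.15, -0.054, -0.987]]
force: [-13.2, 0.9, -1.8]
opening: 0.005
grasp_force: 6.3
```

Call:
{"op": "drive_tool", "data": {"motion": [[[5.1,0.2,-6.5],[0.004,-0.04,0.002]],[[5.1,0.2,-6.5],[0.004,-0.04,0.002]],[[5.1,0.2,-6.5],[0.004,-0.04,0.002]],[[5.1,0.2,-6.5],[0.004,-0.04,0.002]],[[5.1,0.2,-6.5],[0.004,-0.04,0.002]]]}}

```text
time_s: 10.6
position: [0.5451, 0.0136, 0.2362]
tcp_rot: [[0.967, 0.245, -0.069], [0.249, -0.967, 0.059], [-0.052, -0.074, -0.996]]
force: [-16.6, 1.6, 4.4]
opening: 0.007
grasp_force: 8.2
```

Call:
{"op": "drive_tool", "data": {"motion": [[[5.1,0,-6.5],[0.004,-0.04,0.002]],[[5.1,0,-6.5],[0.004,-0.04,0.002]],[[5.1,0,-6.5],[0.004,-0.04,0.002]],[[5.1,0,-6.5],[0.004,-0.04,0.002]],[[5.1,0,-6.5],[0.004,-0.04,0.002]]]}}

```text
time_s: 11.1
position: [0.5757, 0.018, 0.2688]
tcp_rot: [[0.937, 0.231, -0.26], [0.246, -0.969, 0.028], [-0.246, -0.09, -0.965]]
force: [-14.9, 2.3, 9.6]
opening: 0.004
grasp_force: 8.6
```

Run:
```python
from h import *
s=read_state();y=np.radians(15);print(s["joint_positions"].round(0),s["force"])
for f in(.7,.75,.8,.85):
    P,Q=pose(f,.53,57,y,.025,.0145);print(f,s["tcp_rot"].T@(P-s["position"])*1e3,R.from_matrix(s["tcp_rot"].T@Q).as_rotvec())
P,Q=pose(1.04,.53,57,y,.025,.0145);plan([(P,Q,8)])
```

```text
[-9. 31. 75. -1. 89. 67.] [-14.92299132   2.28333538   9.61795055]
0.7 [-7.10045907  2.88312046 16.7574551 ] [-0.01050894  0.1292428   0.00295019]
0.75 [-1.79428077  2.9220528   7.77507039] [-0.00506867  0.07964674  0.00621575]
0.8 [ 3.95022067  3.02908892 -0.93294462] [0.00037012 0.0300502  0.00947656]
0.85 [10.11868697  3.20396128 -9.34482444] [ 0.00580744 -0.01954681  0.01273264]
seg 8 to [0.622 0.022 0.296]
[[4.6, 0.6, -4.8], [0.003, -0.026, 0.003]]
[[4.5, 0.5, -4.9], [0.003, -0.026, 0.003]]
[[4.4, 0.5, -5.0], [0.003, -0.026, 0.003]]
[[4.3, 0.5, -5.1], [0.003, -0.026, 0.003]]
[[4.1, 0.4, -5.2], [0.003, -0.026, 0.003]]
[[4.0, 0.4, -5.4], [0.003, -0.026, 0.003]]
[[3.9, 0.4, -5.5], [0.003, -0.026, 0.003]]
[[3.7, 0.3, -5.6], [0.003, -0.026, 0.003]]
```

Call:
{"op": "drive_tool", "data": {"motion": [[[4.5,0.5,-5],[0.003,-0.026,0.003]],[[4.5,0.5,-5],[0.003,-0.026,0.003]],[[4.5,0.5,-5],[0.003,-0.026,0.003]],[[4.5,0.5,-5],[0.003,-0.026,0.003]],[[4.3,0.5,-5],[0.003,-0.026,0.003]]]}}

```text
time_s: 11.6
position: [0.6057, 0.0221, 0.2891]
tcp_rot: [[0.9, 0.213, -0.379], [0.235, -0.972, 0.014], [-0.366, -0.102, -0.925]]
force: [-14.2, 7.1, 15.3]
opening: 0.004
grasp_force: 9.1
```

Call:
{"op": "drive_tool", "data": {"motion": [[[4,0.5,-5.3],[0.003,-0.026,0.003]],[[4,0.5,-5.3],[0.003,-0.026,0.003]],[[4,0.5,-5.3],[0.003,-0.026,0.003]],[[3,0,0],[0,0,0]],[[0,0,0],[0,0,0]]]}}

```text
time_s: 12.1
position: [0.6103, 0.0231, 0.2941]
tcp_rot: [[0.848, 0.194, -0.493], [0.225, -0.974, 0.003], [-0.48, -0.114, -0.87]]
force: [-49.5, 0.6, 2.7]
opening: 0.004
grasp_force: 21.3
```

Run:
```python
from h import *
s=read_state();y=np.radians(15);print(s["joint_positions"].round(0),s["force"])
for f in(.95,1,1.05):
    P,Q=pose(f,.53,57,y,.025,.0145);print(f,s["tcp_rot"].T@(P-s["position"])*1e3,R.from_matrix(s["tcp_rot"].T@Q).as_rotvec())
```

```text
[ -7.  40.  57.  -3. 112.  70.] [-49.49713748   0.55762981   2.65834672]
0.95 [-1.62466528  3.36483495  8.63194926] [-0.01847477  0.13240365 -0.00699388]
1 [ 3.65341237  3.27669082 -0.36662873] [-0.01327007  0.08279589 -0.00353175]
1.05 [ 9.37129365  3.25486394 -9.09277543] [-8.06347802e-03  3.31882573e-02 -7.05635040e-05]
```

The force rise to 49 N shows the lid is at its stop. Next I'll back out along the lid plane and look in from the front.

Call:
{"op": "drive_tool", "data": {"motion": [[[-6,0,-4],[0,0,0]],[[-8.5,0,-5.5],[0,0,0]],[[-12,0,-8],[0,0,0]],[[-12,0,-8],[0,0,0]],[[-12,0,-8],[0,0,0]]]}}

```text
time_s: 12.6
position: [0.6032, 0.009, 0.3469]
tcp_rot: [[0.879, 0.203, -0.431], [0.225, -0.974, -0.0], [-0.42, -0.097, -0.902]]
force: [-0.1, 0.6, -0.2]
opening: 0.004
grasp_force: 0.0
```

Run:
```python
from h import *
s=read_state();q=s["joint_positions"];print(q.round(0),s["force"])
y=np.radians(8)
T=[(boxw(BP,[-.12,0,.37])[0],Rt(95,y)@F,4),(boxw(BP,[-.19,0,.32])[0],Rt(68,y)@F,5)]
for p,Q,_ in T:
    q,e=ik(p,Q,q);print(q.round(0),round(e,3))
plan(T)
```

```text
[ -8.  35.  57.  -4. 113.  68.] [-0.12713731  0.59176174 -0.20879491]
[-12.  13.  86.  -2.  86.  70.] 0.0
[-26.  -3. 116.  16.  50.  48.] 0.0
seg 4 to [0.485 0.002 0.37 ]
[[-28.9, -5.0, 7.6], [-0.019, 0.088, 0.022]]
[[-29.5, -4.5, 4.9], [-0.019, 0.088, 0.022]]
[[-29.9, -3.9, 2.2], [-0.019, 0.088, 0.022]]
[[-30.1, -3.2, -0.5], [-0.019, 0.088, 0.022]]
seg 5 to [ 0.415 -0.007  0.32 ]
[[-13.1, -0.0, 11.2], [-0.0, 0.094, -0.0]]
[[-14.1, -0.0, 9.9], [-0.0, 0.094, -0.0]]
[[-14.9, -0.0, 8.5], [-0.0, 0.094, -0.0]]
[[-15.7, -0.0, 7.1], [-0.0, 0.094, -0.0]]
[[-16.3, -0.0, 5.6], [-0.0, 0.094, -0.0]]
```

Call:
{"op": "drive_tool", "data": {"motion": [[[-29,-5,7.5],[-0.019,0.088,0.022]],[[-29.5,-4.5,5],[-0.019,0.088,0.022]],[[-30,-4,2],[-0.019,0.088,0.022]],[[-30,-3,0],[-0.019,0.088,0.022]],[[-13,0,11],[0,0.094,0]]]}}

```text
time_s: 13.1
position: [0.4701, 0.0007, 0.3625]
tcp_rot: [[0.99, 0.14, 0.016], [0.14, -0.99, 0.001], [0.016, 0.002, -1.0]]
force: [0.3, -0.3, -0.5]
opening: 0.006
grasp_force: 0.0
```

Call:
{"op": "drive_tool", "data": {"motion": [[[-14,0,10],[0,0.094,0]],[[-15,0,8.5],[0,0.094,0]],[[-15.5,0,7],[0,0.094,0]],[[-16,0,5.5],[0,0.094,0]],[[0,0,0],[0,0,0]]]}}

```text
time_s: 13.6
position: [0.409, -0.0052, 0.3165]
tcp_rot: [[0.922, 0.138, 0.362], [0.126, -0.99, 0.056], [0.367, -0.006, -0.93]]
force: [-0.8, -0.1, -0.6]
opening: 0.004
grasp_force: 0.0
```

Run:
```python
from h import *
s=read_state();print(s["joint_positions"].round(0),s["position"],s["tcp_rot"][:,2])
np.save("s2.npy",np.r_[s["position"],s["tcp_rot"].ravel()])
w=capture("wrist")[:,:,::-1];sc=capture("scene")[:,:,::-1];sd=capture("side")[:,:,::-1]
cv2.imwrite("pics/w6.png",w);cv2.imwrite("pics/s6.png",sc);cv2.imwrite("pics/d6.png",sd)
pts=boxw(BP,[(-.0099,y,.1324) for y in(-.105,-.07,.07,.105)]);u=wproj(s,pts);print("wrist",u.round(0).tolist(),"side",proj("side",pts).round(0).tolist())
# montage: wrist crop x2 on top, side crop and pod crop below
x0=int(np.clip(u[:,0].mean()-133,0,512-267));y0=int(np.clip(u[:,1].mean()-60,0,384-120))
A=cv2.resize(w[y0:y0+120,x0:x0+267],(800,360),interpolation=cv2.INTER_CUBIC)
B=cv2.resize(sd[255:320,220:328],(400,240),interpolation=cv2.INTER_CUBIC)
Cc=cv2.resize(sc[165:219,140:230],(400,240),interpolation=cv2.INTER_CUBIC)
print("crop",x0,y0);cv2.imwrite("pics/m6.png",np.vstack([A,np.hstack([B,Cc])]))
```

```text
[-26.  -4. 117.  16.  50.  48.] [ 0.40895727 -0.00517991  0.31647916] [ 0.36248145  0.05603542 -0.93030491]
wrist [[341.0, 81.0], [316.0, 80.0], [211.0, 79.0], [186.0, 81.0]] side [[275.0, 189.0], [270.0, 184.0], [252.0, 166.0], [247.0, 162.0]]
crop 130 20
```

View pics/m6.png

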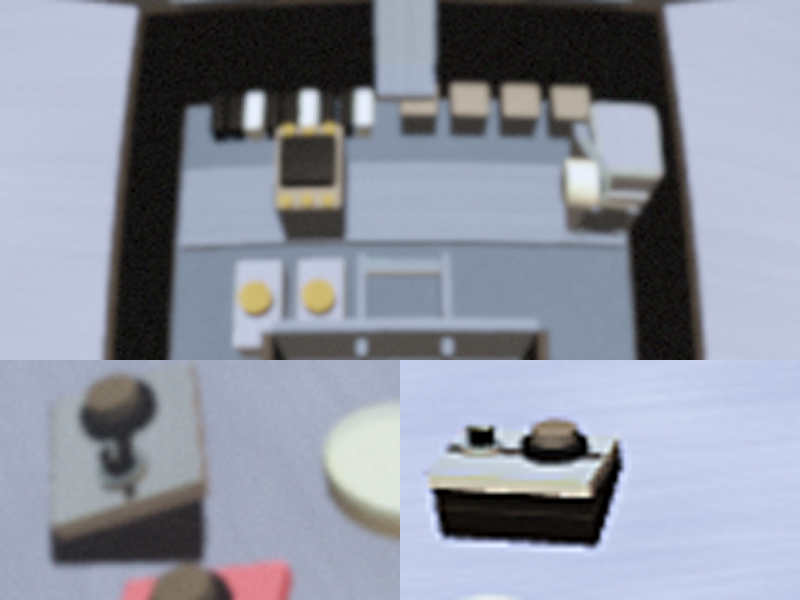

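The last view shows the white roller at crop (582,183), which is wrist pixel (324,81). Its row matches the predicted height and gives box y ≈ -81 mm (right side), with the switch block outboard of it. I'll use one finger of the open gripper on it.

```bash
cat >> h.py <<'E'
def rpose(defl,th,yaw=BP[2],along=.012,off=.0205,yt=-.129):
    a=np.pi/4-defl;r=[.0325-.06*np.cos(a),yt,.09+.06*np.sin(a)];Q=Rt(th,yaw)@F
    return boxw(BP,r)[0]+along*Q[:,2]+off*Q[:,0],Q
E
python3 - <<'E'
from h import *
s=read_state();q0=s["joint_positions"]
for th in(42,47,52):
    q=q0
    for t in(rpose(0,th,along=-.08,off=.035),rpose(0,th,off=.03),rpose(0,th),rpose(.55,th)):
        q,e=ik(*t,q);print(th,t[0].round(3),q.round(0),round(e,3))
E
```

```text
42 [ 0.576 -0.115  0.212] [-40.  25. 122.  96.  34. -44.] 0.0
42 [ 0.64  -0.106  0.147] [-33.  36. 117. 111.  32. -55.] 0.0
42 [ 0.634 -0.107  0.14 ] [-34.  37. 118. 113.  32. -58.] 0.0
42 [ 0.618 -0.109  0.111] [-35.  40. 120. 120.  36. -67.] 0.0
47 [ 0.583 -0.114  0.215] [-37.  23. 118.  81.  29. -25.] 0.0
47 [ 0.641 -0.106  0.144] [-31.  34. 114.  98.  26. -40.] 0.0
47 [ 0.634 -0.107  0.138] [-32.  35. 115. 101.  26. -43.] 0.0
47 [ 0.619 -0.109  0.109] [-33.  38. 118. 110.  29. -56.] 0.0
52 [ 0.59  -0.113  0.217] [-34.  22. 114.  62.  28.  -4.] 0.0
52 [ 0.642 -0.106  0.141] [-30.  33. 111.  79.  22. -20.] 0.0
52 [ 0.635 -0.107  0.136] [-30.  34. 112.  83.  23. -24.] 0.0
52 [ 0.619 -0.109  0.107] [-32.  37. 115.  95.  23. -39.] 0.0
```

Run:
```python
from h import *
plan([rpose(0,43,along=-.08,off=.035)+(10,),rpose(0,43,off=.03)+(5,)])
```

```text
seg 10 to [ 0.577 -0.115  0.213]
[[9.2, 12.8, 15.5], [0.0, 0.043, 0.0]]
[[8.5, 12.8, 15.9], [0.0, 0.043, 0.0]]
[[7.8, 12.8, 16.2], [0.0, 0.043, 0.0]]
[[7.1, 12.8, 16.5], [0.0, 0.043, 0.0]]
[[6.4, 12.8, 16.8], [0.0, 0.043, 0.0]]
[[5.6, 12.8, 17.1], [0.0, 0.043, 0.0]]
[[4.9, 12.8, 17.3], [0.0, 0.043, 0.0]]
[[4.1, 12.8, 17.5], [0.0, 0.043, 0.0]]
[[3.4, 12.8, 17.7], [0.0, 0.043, 0.0]]
[[2.6, 12.8, 17.8], [0.0, 0.043, 0.0]]
seg 5 to [ 0.64  -0.106  0.146]
[[-1.0, -0.0, 18.4], [0.0, 0.0, 0.0]]
[[-1.0, -0.0, 18.4], [0.0, 0.0, 0.0]]
[[-1.0, -0.0, 18.4], [0.0, 0.0, 0.0]]
[[-1.0, -0.0, 18.4], [0.0, 0.0, 0.0]]
[[-1.0, -0.0, 18.4], [0.0, 0.0, 0.0]]
```

Call:
{"op": "drive_tool", "data": {"motion": [[[9,13,15.5],[0,0.043,0]],[[8.5,13,16],[0,0.043,0]],[[8,13,16],[0,0.043,0]],[[7,13,16.5],[0,0.043,0]],[[6.5,13,17],[0,0.043,0]]], "gripper": 1}}

```text
time_s: 14.25
position: [0.499, -0.0632, 0.2656]
tcp_rot: [[0.816, 0.141, 0.56], [0.117, -0.99, 0.079], [0.566, 0.002, -0.824]]
force: [0.2, -1.3, -0.9]
opening: 0.374
grasp_force: 0.0
```

Call:
{"op": "drive_tool", "data": {"motion": [[[5.5,13,17],[0,0.043,0]],[[5,13,17],[0,0.043,0]],[[4,13,17.5],[0,0.043,0]],[[3.5,12.5,17.5],[0,0.043,0]],[[2.5,12,18],[0,0.043,0]]]}}

```text
time_s: 14.75
position: [0.5783, -0.1164, 0.2101]
tcp_rot: [[0.678, 0.141, 0.722], [0.098, -0.99, 0.101], [0.729, 0.002, -0.685]]
force: [-0.3, -0.2, 1.2]
opening: 0.832
grasp_force: 0.0
```

Run:
```python
from h import *
s=read_state();print(s["joint_positions"].round(0),s["force"],s["opening"])
plan([rpose(0,43,along=-.08,off=.035)+(2,),rpose(0,43,off=.03)+(5,)])
im=capture("wrist")[:,:,::-1];cv2.imwrite("pics/w7.png",im)
print(wproj(s,boxw(BP,[[-.0099,-.081,.1324],[-.0099,-.0812,.1434]])))
```

```text
[-39.  25. 121.  93.  32. -40.] [-0.25044829 -0.22434245  1.16435004] 0.8323716831261113
seg 2 to [ 0.577 -0.115  0.213]
[[0.6, -0.8, -1.2], [-0.0, 0.002, 0.002]]
[[0.6, -0.8, -1.2], [-0.0, 0.002, 0.002]]
seg 5 to [ 0.64  -0.106  0.146]
[[-1.0, -0.0, 18.4], [0.0, 0.0, 0.0]]
[[-1.0, -0.0, 18.4], [0.0, 0.0, 0.0]]
[[-1.0, -0.0, 18.4], [0.0, 0.0, 0.0]]
[[-1.0, -0.0, 18.4], [0.0, 0.0, 0.0]]
[[-1.0, -0.0, 18.4], [0.0, 0.0, 0.0]]
[[205.50004409 227.45802318]
 [203.65638336 222.70086051]]
```

Call:
{"op": "drive_tool", "data": {"motion": [[[0.6,-0.8,0],[0,0.002,0.002]],[[0.6,-0.8,0],[0,0.002,0.002]],[[0,0,0],[0,0,0]]]}}

```text
time_s: 15.1
position: [0.5753, -0.1118, 0.2115]
tcp_rot: [[0.678, 0.139, 0.721], [0.093, -0.99, 0.104], [0.729, -0.003, -0.685]]
force: [-0.2, 0.5, 0.7]
opening: 0.996
grasp_force: 0.0
```

Run:
```python
from h import *
s=read_state();print(s["position"],s["force"],s["opening"])
im=capture("wrist")
p=wproj(s,boxw(BP,[[-.0099,-.081,.1324],[-.0099,-.074,.1324],[-.0099,-.088,.1324]]));print(p)
x,y=p[0].astype(int)
m=(im.min(2)>185).astype(np.uint8);n,l,st,c=cv2.connectedComponentsWithStats(m)
for i in range(1,n):
    if st[i,4]>15 and abs(c[i]-p[0]).max()<70: print(st[i],c[i].round(1),im[l==i].mean(0).round())
g=im[y-24:y+24:3,x-36:x+36:3].min(2);print(g)
plan([rpose(0,43,off=.03)+(5,)])
```

```text
[ 0.57531544 -0.1118316   0.21148454] [-0.16319083  0.52674023  0.67806762] 0.9958409321561011
[[211.69819436 225.95148594]
 [204.12754808 225.82173745]
 [219.33422907 226.06412743]]
[154 183   8  15  93] [157.8 190.1] [230. 237. 240.]
[ 233  186   33   35 1090] [249.3 203.4] [205. 212. 228.]
[199 215  19  23 378] [207.8 226.1] [234. 238. 235.]
[236 228  29   3  34] [251.1 229. ] [193. 196. 199.]
[[ 99  91  91  88  96 145 138  96  95  94  94 105 148 129  93  94  98 175
  179 116 206 205 208 205]
 [148 147 146 147 145 148 149 144 146 146 146 145 149 146 143 143 150 181
  173 115 205 206 206 204]
 [149 147 147 149 147 149 150 150 146 148 147 148 146 145 147 148 166 182
  150 125 203 206 207 206]
 [146 147 149 147 148 148 149 147 146 147 146 147 146 146 146 148 178 182
  115 142 204 206 206 205]
 [152 153 152 150 149 149 149 150 152 151 153 151 149 149 148 156 182 177
   90 143 206 206 206 205]
 [137 111 164 176 177 180 181 180 182 195 217 214 212 208 187 180 182 157
   87 160 206 206 206 205]
 [ 41  35  89  91  96 170 180 180 182 237 249 248 249 244 174 180 181 128
  118 169 198 201 20
[... 463 characters left out ...]
0 228 138 168 179 171
  181 181 165 118 151 143]
 [ 61  43  24  19  19 101 182 183 184 188 185 190 197 197 151 180 183 181
  182 182 174 123 129 100]
 [ 44  29  26  21  21  78 182 184 183 180 174 177 177 180 173 183 183 185
  184 183 183 132  79  77]
 [ 32  31  22  21  25  65 179 181 181 184 183 183 182 181 181 182 180 181
  180 181 180 152  89  81]
 [ 27  26  27  23  25  65 177 181 180 180 181 179 180 180 181 179 179 180
  178 179 179 174 156 144]]
seg 5 to [ 0.64  -0.106  0.146]
[[-0.6, 0.7, 18.5], [-0.001, 0.001, -0.0]]
[[-0.6, 0.7, 18.5], [-0.001, 0.001, -0.0]]
[[-0.6, 0.7, 18.5], [-0.001, 0.001, -0.0]]
[[-0.6, 0.7, 18.5], [-0.001, 0.001, -0.0]]
[[-0.6, 0.7, 18.5], [-0.001, 0.001, -0.0]]
```

Numeric check: the roller blob is centred at (207.8,226.1) against a predicted (211.7,226.0). That makes the roller y ≈ -77.5 mm, and its height agrees.

Call:
{"op": "drive_tool", "data": {"motion": [[[-0.6,0,18.5],[0,0,0]],[[-0.6,0,18.5],[0,0,0]],[[-0.6,0,18.5],[0,0,0]],[[-0.6,0,18.5],[0,0,0]],[[-0.6,0,18.5],[0,0,0]]]}}

```text
time_s: 15.65
position: [0.6403, -0.1028, 0.1456]
tcp_rot: [[0.678, 0.138, 0.722], [0.092, -0.99, 0.103], [0.729, -0.004, -0.684]]
force: [-0.8, 0.6, 0.8]
opening: 1.003
grasp_force: 0.0
```

Run:
```python
from h import *
s=read_state();print(s["joint_positions"].round(0),s["force"],s["position"])
k=dict(yt=-.126)
plan([rpose(0,43,**k)+(3,)]+[rpose(x,43,**k)+(2,) for x in(.1,.2,.3,.4,.5,.6)])
```

```text
[-32.  35. 116. 109.  30. -52.] [-0.83085193  0.56009495  0.83895064] [ 0.64034553 -0.10282737  0.14557297]
seg 3 to [ 0.634 -0.104  0.139]
[[-3.1, 0.1, -0.2], [-0.001, 0.001, -0.001]]
[[-3.1, 0.1, -0.2], [-0.001, 0.001, -0.001]]
[[-3.1, 0.1, -0.2], [-0.001, 0.001, -0.001]]
seg 2 to [ 0.63  -0.105  0.135]
[[-3.0, 0.0, 0.0], [0.0, 0.0, 0.0]]
[[-3.0, 0.0, 0.0], [0.0, 0.0, 0.0]]
seg 2 to [ 0.626 -0.105  0.13 ]
[[-3.0, 0.0, 0.3], [0.0, 0.0, 0.0]]
[[-3.0, 0.0, 0.3], [0.0, 0.0, 0.0]]
seg 2 to [ 0.623 -0.105  0.125]
[[-2.9, -0.0, 0.6], [0.0, 0.0, 0.0]]
[[-2.9, -0.0, 0.6], [0.0, 0.0, 0.0]]
seg 2 to [ 0.62  -0.106  0.119]
[[-2.9, -0.0, 0.9], [0.0, 0.0, 0.0]]
[[-2.9, -0.0, 0.9], [0.0, 0.0, 0.0]]
seg 2 to [ 0.619 -0.106  0.114]
[[-2.7, -0.0, 1.2], [0.0, 0.0, 0.0]]
[[-2.7, -0.0, 1.2], [0.0, 0.0, 0.0]]
seg 2 to [ 0.617 -0.106  0.108]
[[-2.6, 0.0, 1.5], [0.0, 0.0, 0.0]]
[[-2.6, 0.0, 1.5], [0.0, 0.0, 0.0]]
```

Call:
{"op": "drive_tool", "data": {"motion": [[[-3,0,0],[0,0,0]],[[-3,0,0],[0,0,0]],[[-3,0,0],[0,0,0]],[[-3,0,0],[0,0,0]],[[-3,0,0],[0,0,0]]]}}

```text
time_s: 16.15
position: [0.6295, -0.1048, 0.1351]
tcp_rot: [[0.678, 0.137, 0.723], [0.09, -0.991, 0.103], [0.73, -0.005, -0.684]]
force: [1.0, -0.1, 4.2]
opening: 1.002
grasp_force: 1.4
```

Call:
{"op": "drive_tool", "data": {"motion": [[[-3,0,0.3],[0,0,0]],[[-3,0,0.3],[0,0,0]],[[0,0,0],[0,0,0]]]}}

```text
time_s: 16.45
position: [0.6257, -0.1054, 0.129]
tcp_rot: [[0.679, 0.136, 0.721], [0.09, -0.991, 0.103], [0.728, -0.005, -0.685]]
force: [0.2, -0.1, 3.6]
opening: 0.998
grasp_force: 1.6
```

Call:
{"op": "drive_tool", "data": {"motion": [[[-2.9,0,0.6],[0,0,0]],[[-2.9,0,0.6],[0,0,0]],[[-2.9,0,0.9],[0,0,0]],[[-2.9,0,0.9],[0,0,0]],[[-2.7,0,1.2],[0,0,0]]]}}

```text
time_s: 16.95
position: [0.6193, -0.1059, 0.116]
tcp_rot: [[0.678, 0.137, 0.722], [0.09, -0.991, 0.103], [0.729, -0.005, -0.684]]
force: [0.8, 0.7, 6.4]
opening: 1.001
grasp_force: 2.4
```

Call:
{"op": "drive_tool", "data": {"motion": [[[-2.7,0,1.2],[0,0,0]],[[-2.6,0,1.5],[0,0,0]],[[-2.6,0,1.5],[0,0,0]],[[0,0,0],[0,0,0]],[[0,0,0],[0,0,0]]]}}

```text
time_s: 17.45
position: [0.6173, -0.106, 0.1077]
tcp_rot: [[0.678, 0.138, 0.722], [0.09, -0.99, 0.104], [0.73, -0.005, -0.684]]
force: [1.7, 0.6, 7.5]
opening: 0.999
grasp_force: 2.7
```

Run:
```python
from h import *
s=read_state();print(s["position"],s["force"])
for d in(.4,.5,.6,.7):
    P,Q=rpose(d,43,yt=-.126);print(d,(s["tcp_rot"].T@(P-s["position"])*1e3).round(1))
w=capture("wrist")
pts=lambda d:boxw(BP,[.0325-.06*np.cos(np.pi/4-d),-.0775,.09+.06*np.sin(np.pi/4-d)])
for d in(0,.45,.6):print(d,wproj(s,pts(d)).round(0))
m=(w.min(2)>215).astype(np.uint8);n,l,st,c=cv2.connectedComponentsWithStats(m)
for i in range(1,n):
    if st[i,4]>40:print(st[i],c[i].round(0))
```

```text
[ 0.61729611 -0.10597822  0.10767944] [1.70904774 0.64761012 7.49542198]
0.4 [10.7  0.2 -5.7]
0.5 [ 5.2  0.3 -3.3]
0.6 [-0.   0.3 -0.3]
0.7 [-4.9  0.3  3.2]
0 [[171. 225.]]
0.45 [[179. 262.]]
0.6 [[182. 270.]]
[ 94 169  10  19 108] [ 98. 178.]
[119 169  10  18 118] [124. 178.]
[ 71 170  10  17  86] [ 75. 178.]
[485 199  27  44 874] [501. 220.]
[177 279  15   8 105] [184. 282.]
```

The force is 7.5 N at an estimated 0.6 rad, so the switch has clicked. I'll release along the same path and withdraw.

Call:
{"op": "drive_tool", "data": {"motion": [[[3,0,-1.5],[0,0,0]],[[5,0,-2],[0,0,0]],[[6,0,-1.5],[0,0,0]],[[8,0,-1],[0,0,0]],[[8,0,0],[0,0,0]]]}}

```text
time_s: 18.0
position: [0.6329, -0.1045, 0.1327]
tcp_rot: [[0.681, 0.137, 0.72], [0.091, -0.991, 0.102], [0.727, -0.004, -0.687]]
force: [2.4, -0.1, 0.5]
opening: 1.002
grasp_force: 0.9
```

Call:
{"op": "drive_tool", "data": {"motion": [[[6,0,0],[0,0,0]],[[0,0,-15],[0,0,0]],[[0,0,-20],[0,0,0]],[[0,0,-25],[0,0,0]],[[0,0,-25],[0,0,0]]]}}

```text
time_s: 18.5
position: [0.5736, -0.1123, 0.1944]
tcp_rot: [[0.683, 0.137, 0.717], [0.091, -0.991, 0.102], [0.724, -0.004, -0.689]]
force: [0.4, 0.8, 1.1]
opening: 1.005
grasp_force: 0.0
```

Run:
```python
from h import *
s=read_state();print(s["position"],s["joint_positions"].round(0),s["force"],s["tcp_rot"][:,2])
w=capture("wrist")
print(wproj(s,boxw(BP,[[-.0099,-.0775,.1324]])))
m=(w.min(2)>215).astype(np.uint8);n,l,st,c=cv2.connectedComponentsWithStats(m)
for i in range(1,n):
    if st[i,4]>40:print(st[i],c[i].round(0))
```

```text
[ 0.57364038 -0.11231155  0.19444514] [-39.  27. 123.  98.  32. -45.] [0.42328543 0.76024524 1.11535916] [ 0.71720188  0.10235928 -0.68930693]
[[204.57123498 216.04416003]]
[151 175   7  15  76] [154. 182.]
[110 176   7  14  61] [113. 182.]
[129 176   8  14  70] [133. 183.]
[ 440  199   61   39 1117] [469. 215.]
[197 206  16  21 295] [205. 216.]
```

The roller is seen back at rest at (205,216), matching the predicted rest position. Next I'll plan the closing push on the right-hand strip from above and behind.

```bash
cat >> h.py <<'E'
def cpose(phi,th,rho=.205,y=-.09,clear=0.):
    u=np.array([-np.cos(phi),np.sin(phi)]);n=np.array([np.sin(phi),np.cos(phi)])
    c=np.array([.1125,.11])+rho*u+(.008+clear)*n;Q=Rt(th)@F
    return boxw(BP,[c[0],y,c[1]])[0]+.0095*Q[:,0],Q
E
python3 - <<'E'
from h import *
s=read_state();q=s["joint_positions"]
b=lambda x,y,z:boxw(BP,[x,y,z])[0]
T=[(b(-.13,-.1,.30),Rt(55)@F,4),(b(-.13,-.09,.42),Rt(78)@F,4),(b(.05,-.09,.42),Rt(100)@F,4),cpose(1.0,105,clear=.02)+(3,)]
for t in T+[cpose(1,105)+(1,),cpose(.5,98)+(1,),cpose(0,90)+(1,)]:
    q,e=ik(t[0],t[1],q);print(t[0].round(3),q.round(0),round(e,3))
plan(T)
E
```

```text
[ 0.488 -0.098  0.3  ] [-40.   5. 118.  42.  40.  13.] 0.0
[ 0.487 -0.088  0.42 ] [-28.   4.  90.   7.  76.  53.] 0.0
[ 0.665 -0.063  0.42 ] [-13.  32.  50.  -4. 108.  68.] 0.0
[ 0.65  -0.065  0.295] [-13.  36.  61.  -5.  97.  69.] 0.0
[ 0.633 -0.068  0.284] [-14.  35.  64.  -5.  95.  69.] 0.0
[ 0.562 -0.078  0.214] [-17.  30.  85.  -4.  72.  66.] 0.0
[ 0.534 -0.082  0.118] [-21.  32. 100.  -0.  48.  61.] 0.0
seg 4 to [ 0.488 -0.098  0.3  ]
[[4.9, -6.4, -32.5], [-0.0, -0.05, -0.001]]
[[3.2, -6.4, -32.7], [-0.0, -0.05, -0.001]]
[[1.6, -6.4, -32.8], [-0.0, -0.05, -0.001]]
[[-0.0, -6.4, -32.9], [-0.0, -0.05, -0.001]]
seg 4 to [ 0.487 -0.088  0.42 ]
[[17.2, -2.5, -24.6], [-0.0, -0.1, -0.0]]
[[14.7, -2.5, -26.2], [-0.0, -0.1, -0.0]]
[[12.0, -2.5, -27.5], [-0.0, -0.1, -0.0]]
[[9.1, -2.5, -28.6], [-0.0, -0.1, -0.0]]
seg 4 to [ 0.665 -0.063  0.42 ]
[[44.0, -0.0, 9.4], [-0.0, -0.096, -0.0]]
[[44.7, -0.0, 5.1], [-0.0, -0.096, -0.0]]
[[45.0, -0.0, 0.8], [-0.0, -0.096, -0.0]]
[[44.9, -0.0, -3.5], [-0.0, -0.096, -0.0]]
seg 3 to [ 0.65  -0.065  0.295]
[[2.1, 0.0, 41.9], [0.0, -0.029, 0.0]]
[[3.3, 0.0, 41.8], [0.0, -0.029, 0.0]]
[[4.6, 0.0, 41.7], [0.0, -0.029, 0.0]]
```

Call:
{"op": "drive_tool", "data": {"motion": [[[5,-6.5,-32.5],[0,-0.05,0]],[[3,-6.5,-32.5],[0,-0.05,0]],[[1.5,-6.5,-33],[0,-0.05,0]],[[0,-6.5,-33],[0,-0.05,0]],[[17,-2.5,-24.5],[0,-0.1,0]]], "gripper": 0}}

```text
time_s: 19.05
position: [0.5007, -0.0946, 0.3026]
tcp_rot: [[0.828, 0.15, 0.541], [0.117, -0.989, 0.096], [0.549, -0.016, -0.836]]
force: [0.5, 0.6, 0.1]
opening: 0.631
grasp_force: 0.0
```

Call:
{"op": "drive_tool", "data": {"motion": [[[14.5,-2.5,-26],[0,-0.1,0]],[[12,-2.5,-27.5],[0,-0.1,0]],[[9,-2.5,-28.5],[0,-0.1,0]],[[0,0,0],[0,0,0]]]}}

```text
time_s: 19.45
position: [0.5009, -0.0913, 0.3941]
tcp_rot: [[0.94, 0.158, 0.301], [0.148, -0.987, 0.058], [0.306, -0.01, -0.952]]
force: [1.3, 0.2, 0.7]
opening: 0.265
grasp_force: 0.0
```

Run:
```python
from h import *
s=read_state();print(s["position"],s["joint_positions"].round(0),s["opening"])
plan([(boxw(BP,[.05,-.09,.42])[0],Rt(100)@F,5)])
```

```text
[ 0.50092871 -0.09126499  0.39414553] [-30.   4.  95.  13.  68.  47.] 0.2654073623469001
seg 5 to [ 0.665 -0.063  0.42 ]
[[33.3, -0.4, 5.3], [-0.002, -0.097, 0.004]]
[[33.7, -0.5, 2.0], [-0.002, -0.097, 0.004]]
[[33.7, -0.7, -1.2], [-0.002, -0.097, 0.004]]
[[33.4, -0.8, -4.5], [-0.002, -0.097, 0.004]]
[[32.8, -0.9, -7.7], [-0.002, -0.097, 0.004]]
```

Call:
{"op": "drive_tool", "data": {"motion": [[[33,-0.5,5],[-0.002,-0.097,0.004]],[[33.5,-0.5,2],[-0.002,-0.097,0.004]],[[33.5,-0.5,-1],[-0.002,-0.097,0.004]],[[33.5,-1,-4.5],[-0.002,-0.097,0.004]],[[33,-1,-7.5],[-0.002,-0.097,0.004]]]}}

```text
time_s: 19.95
position: [0.6617, -0.0618, 0.411]
tcp_rot: [[0.973, 0.137, -0.186], [0.137, -0.99, -0.015], [-0.186, -0.011, -0.982]]
force: [1.2, -1.0, 0.6]
opening: 0.005
grasp_force: 0.0
```

Run:
```python
from h import *
s=read_state();print(s["position"],s["joint_positions"].round(0),s["opening"])
plan([cpose(1.0,105,clear=.02)+(5,)]+[cpose(p,90+15*p)+(n,) for p,n in((1,3),(.8,4),(.6,4),(.4,4),(.2,4),(.08,3))])
```

```text
[ 0.66170253 -0.06182334  0.41096309] [-13.  32.  51.  -3. 108.  68.] 0.005434299230350652
seg 5 to [ 0.65  -0.065  0.295]
[[1.9, 0.6, 23.2], [-0.002, -0.015, 0.0]]
[[2.3, 0.6, 23.2], [-0.002, -0.015, 0.0]]
[[2.6, 0.5, 23.1], [-0.002, -0.015, 0.0]]
[[3.0, 0.5, 23.1], [-0.002, -0.015, 0.0]]
[[3.3, 0.4, 23.0], [-0.002, -0.015, 0.0]]
seg 3 to [ 0.633 -0.068  0.284]
[[-4.5, -0.0, 4.9], [0.0, 0.0, 0.0]]
[[-4.5, -0.0, 4.9], [0.0, 0.0, 0.0]]
[[-4.5, -0.0, 4.9], [0.0, 0.0, 0.0]]
seg 4 to [ 0.601 -0.072  0.261]
[[-6.4, -0.0, 7.9], [-0.0, 0.013, 0.0]]
[[-6.5, -0.0, 7.8], [-0.0, 0.013, 0.0]]
[[-6.6, -0.0, 7.7], [-0.0, 0.013, 0.0]]
[[-6.7, -0.0, 7.6], [-0.0, 0.013, 0.0]]
seg 4 to [ 0.573 -0.076  0.231]
[[-5.2, 0.0, 8.7], [0.0, 0.013, -0.0]]
[[-5.3, 0.0, 8.6], [0.0, 0.013, -0.0]]
[[-5.4, 0.0, 8.6], [0.0, 0.013, -0.0]]
[[-5.5, 0.0, 8.5], [0.0, 0.013, -0.0]]
seg 4 to [ 0.553 -0.079  0.196]
[[-3.8, -0.0, 9.4], [-0.0, 0.013, -0.0]]
[[-3.9, -0.0, 9.3], [-0.0, 0.013, -0.0]]
[[-4.1, -0.0, 9.3], [-0.0, 0.013, -0.0]]
[[-4.2, -0.0, 9.2], [-0.0, 0.013, -0.0]]
seg 4 to [ 0.539 -0.081  0.158]
[[-2.4, -0.0, 9.8], [0.0, 0.013, 0.0]]
[[-2.5, -0.0, 9.8], [0.0, 0.013, 0.0]]
[[-2.6, -0.0, 9.8], [0.0, 0.013, 0.0]]
[[-2.8, -0.0, 9.7], [0.0, 0.013, 0.0]]
seg 3 to [ 0.535 -0.081  0.134]
[[-1.0, 0.0, 8.0], [-0.0, 0.01, 0.0]]
[[-1.1, 0.0, 8.0], [-0.0, 0.01, 0.0]]
[[-1.2, 0.0, 8.0], [-0.0, 0.01, 0.0]]
```

Call:
{"op": "drive_tool", "data": {"motion": [[[2,0.5,23],[-0.002,-0.015,0]],[[2,0.5,23],[-0.002,-0.015,0]],[[2.5,0.5,23],[-0.002,-0.015,0]],[[3,0.5,23],[-0.002,-0.015,0]],[[3,0.5,23],[-0.002,-0.015,0]]]}}

```text
time_s: 20.45
position: [0.6481, -0.0656, 0.2939]
tcp_rot: [[0.957, 0.14, -0.256], [0.136, -0.99, -0.034], [-0.258, -0.002, -0.966]]
force: [0.1, -0.3, 0.5]
opening: 0.003
grasp_force: 0.0
```

Call:
{"op": "drive_tool", "data": {"motion": [[[-4.5,0,5],[0,0,0]],[[-4.5,0,5],[0,0,0]],[[-4.5,0,5],[0,0,0]],[[-6.5,0,8],[0,0.013,0]],[[-6.5,0,8],[0,0.013,0]]]}}

```text
time_s: 20.95
position: [0.6162, -0.0707, 0.2764]
tcp_rot: [[0.965, 0.138, -0.222], [0.134, -0.99, -0.032], [-0.225, 0.001, -0.974]]
force: [0.9, 0.1, 2.9]
opening: 0.008
grasp_force: 1.1
```

Call:
{"op": "drive_tool", "data": {"motion": [[[-6.5,0,7.5],[0,0.013,0]],[[-6.5,0,7.5],[0,0.013,0]],[[-5.3,0,8.7],[0,0.013,0]],[[-5.3,0,8.7],[0,0.013,0]],[[-5.4,0,8.6],[0,0.013,0]]]}}

```text
time_s: 21.45
position: [0.5794, -0.076, 0.2422]
tcp_rot: [[0.977, 0.138, -0.16], [0.136, -0.99, -0.024], [-0.162, 0.002, -0.987]]
force: [0.9, 0.2, 1.0]
opening: 0.002
grasp_force: 0.7
```

Call:
{"op": "drive_tool", "data": {"motion": [[[-5.5,0,8.5],[0,0.013,0]],[[-3.8,0,9.4],[0,0.013,0]],[[-4,0,9.3],[0,0.013,0]],[[-4,0,9.3],[0,0.013,0]],[[-4.2,0,9.2],[0,0.013,0]]]}}

```text
time_s: 21.95
position: [0.5522, -0.0798, 0.1997]
tcp_rot: [[0.986, 0.138, -0.096], [0.137, -0.99, -0.015], [-0.097, 0.002, -0.995]]
force: [0.8, 0.1, 0.4]
opening: 0.007
grasp_force: 0.4
```

Call:
{"op": "drive_tool", "data": {"motion": [[[-2.5,0,9.8],[0,0.013,0]],[[-2.5,0,9.8],[0,0.013,0]],[[-2.6,0,9.8],[0,0.013,0]],[[-2.8,0,9.7],[0,0.013,0]],[[-1,0,8],[0,0.01,0]]]}}

```text
time_s: 22.45
position: [0.5376, -0.0819, 0.154]
tcp_rot: [[0.99, 0.137, -0.035], [0.137, -0.991, -0.007], [-0.035, 0.002, -0.999]]
force: [-1.1, 0.7, 4.3]
opening: 0.006
grasp_force: 2.3
```

Run:
```python
from h import *
s=read_state();print(s["position"],s["joint_positions"].round(0),s["force"])
plan([cpose(p,90)+(n,) for p,n in((.08,2),(0.03,2),(0,2),(-.02,2))])
```

```text
[ 0.53761555 -0.08185002  0.1539986 ] [-20.  30.  96.  -1.  55.  63.] [-1.07404063  0.73918551  4.26030318]
seg 2 to [ 0.535 -0.081  0.134]
[[-1.0, -0.4, 9.9], [0.001, 0.018, -0.0]]
[[-1.1, -0.4, 9.8], [0.001, 0.018, -0.0]]
seg 2 to [ 0.534 -0.082  0.124]
[[-0.5, -0.0, 5.1], [0.0, 0.0, 0.0]]
[[-0.5, -0.0, 5.1], [0.0, 0.0, 0.0]]
seg 2 to [ 0.534 -0.082  0.118]
[[-0.2, 0.0, 3.1], [0.0, 0.0, 0.0]]
[[-0.2, 0.0, 3.1], [0.0, 0.0, 0.0]]
seg 2 to [ 0.534 -0.082  0.114]
[[-0.1, 0.0, 2.1], [0.0, 0.0, 0.0]]
[[-0.1, 0.0, 2.1], [0.0, 0.0, 0.0]]
```

Call:
{"op": "drive_tool", "data": {"motion": [[[-1,0,10],[0,0.018,0]],[[-1,0,10],[0,0.018,0]],[[-0.5,0,5],[0,0,0]],[[-0.5,0,5],[0,0,0]],[[0,0,2],[0,0,0]]]}}

```text
time_s: 22.95
position: [0.5333, -0.0825, 0.1227]
tcp_rot: [[0.99, 0.138, -0.001], [0.138, -0.99, -0.002], [-0.002, 0.002, -1.0]]
force: [-2.3, -1.1, 7.2]
opening: 0.004
grasp_force: 3.2
```

Call:
{"op": "drive_tool", "data": {"motion": [[[0,0,1.5],[0,0,0]],[[0,0,1.5],[0,0,0]],[[0,0,1],[0,0,0]],[[0,0,0],[0,0,0]]]}}

```text
time_s: 23.35
position: [0.5332, -0.0825, 0.1184]
tcp_rot: [[0.99, 0.138, -0.002], [0.138, -0.99, -0.002], [-0.003, 0.002, -1.0]]
force: [-3.7, -0.8, 9.1]
opening: 0.004
grasp_force: 4.6
```

Call:
{"op": "drive_tool", "data": {"motion": [[[0,0,1],[0,0,0]],[[0,0,1],[0,0,0]],[[0,0,1],[0,0,0]],[[0,0,0],[0,0,0]]]}}

```text
time_s: 23.75
position: [0.5333, -0.0825, 0.1182]
tcp_rot: [[0.99, 0.138, -0.001], [0.138, -0.99, -0.003], [-0.002, 0.002, -1.0]]
force: [-8.5, 0.7, 27.5]
opening: 0.007
grasp_force: 14.2
```

Call:
{"op": "drive_tool", "data": {"motion": [[[0,0,1],[0,0,0]],[[0,0,1],[0,0,0]],[[0,0,0],[0,0,0]]]}}

```text
time_s: 24.05
position: [0.5333, -0.0825, 0.1181]
tcp_rot: [[0.99, 0.139, -0.001], [0.139, -0.99, -0.003], [-0.001, 0.003, -1.0]]
force: [-11.3, 1.4, 39.8]
opening: 0.004
grasp_force: 20.5
```

The lid seats hard at z = 0.118 m with 40 N. I'll lift off, check the lid against the initial picture, and work out the button hover.

Call:
{"op": "drive_tool", "data": {"motion": [[[0,0,-5],[0,0,0]],[[0,0,-25],[0,0,0]],[[0,0,-35],[0,0,0]],[[0,0,-35],[0,0,0]],[[0,0,-35],[0,0,0]]]}}

```text
time_s: 24.55
position: [0.5339, -0.0819, 0.2484]
tcp_rot: [[0.99, 0.138, -0.002], [0.138, -0.99, -0.001], [-0.002, 0.001, -1.0]]
force: [0.5, -0.4, -0.3]
opening: 0.007
grasp_force: 0.0
```

```bash
cat >> h.py <<'E'
BT=np.array([.4665,-.3385,.072]);PY=np.radians(-10)
def bpose(off,th=70,p=None):
    Q=Rt(th,PY)@F;return (BT if p is None else p)-off*Q[:,2],Q
E
python3 - <<'E'
from h import *
s=read_state();q=s["joint_positions"];print(s["position"],q.round(0),s["force"])
now=capture("scene")[:,:,::-1].astype(int);o=cv2.imread("pics/scene0.png").astype(int);op=cv2.imread("pics/s6.png").astype(int)
r=np.s_[185:240,232:335]
print("diff lid region now/open vs start",np.abs(now[r]-o[r]).mean(),np.abs(op[r]-o[r]).mean())
def ray(n,uv):
    f,cx,cy,t,O=C[n];d=O@np.array([(uv[0]-cx)/f,(uv[1]-cy)/f,1]);return t,d/np.linalg.norm(d)
A=0;B=0
for o_,d in(ray("scene",(175.2,181)),ray("side",(251.6,264.5))):
    M=np.eye(3)-np.outer(d,d);A=A+M;B=B+M@o_
print("button",np.linalg.solve(A,B))
for off in(.1,.0):
    q,e=ik(*bpose(off),q);print(q.round(0),round(e,3))
plan([bpose(.1)+(12,)])
E
```

```text
[ 0.53389252 -0.08192433  0.24839587] [-21.  22.  92.  -0.  66.  62.] [ 0.46302461 -0.39381386 -0.3013304 ]
diff lid region now/open vs start 1.0642541924095321 12.609767578699618
button [ 0.46631168 -0.33970189  0.07086852]
[-58.  24. 110.  27.  35.  22.] 0.0
[-55.  36. 110.  37.  24.  13.] 0.0
seg 12 to [ 0.433 -0.333  0.166]
[[-11.6, 19.3, 7.4], [-0.004, 0.028, 0.026]]
[[-11.3, 19.6, 7.2], [-0.004, 0.028, 0.026]]
[[-11.0, 19.9, 6.9], [-0.004, 0.028, 0.026]]
[[-10.6, 20.1, 6.7], [-0.004, 0.028, 0.026]]
[[-10.3, 20.4, 6.5], [-0.004, 0.028, 0.026]]
[[-9.9, 20.6, 6.3], [-0.004, 0.028, 0.026]]
[[-9.6, 20.8, 6.1], [-0.004, 0.028, 0.026]]
[[-9.2, 21.0, 5.9], [-0.004, 0.028, 0.026]]
[[-8.8, 21.3, 5.8], [-0.004, 0.028, 0.026]]
[[-8.4, 21.5, 5.6], [-0.004, 0.028, 0.026]]
[[-8.0, 21.6, 5.5], [-0.004, 0.028, 0.026]]
[[-7.6, 21.8, 5.3], [-0.004, 0.028, 0.026]]
```

Call:
{"op": "drive_tool", "data": {"motion": [[[-11.5,19.5,7],[-0.004,0.028,0.026]],[[-11.5,19.5,7],[-0.004,0.028,0.026]],[[-11,20,7],[-0.004,0.028,0.026]],[[-10.5,20,6.5],[-0.004,0.028,0.026]],[[-10.5,20.5,6.5],[-0.004,0.028,0.026]]]}}

```text
time_s: 25.1
position: [0.4892, -0.1869, 0.2107]
tcp_rot: [[0.99, 0.006, 0.14], [0.008, -1.0, -0.012], [0.14, 0.013, -0.99]]
force: [-0.1, 0.3, 0.1]
opening: 0.002
grasp_force: 0.0
```

Call:
{"op": "drive_tool", "data": {"motion": [[[-10,20.5,6.5],[-0.004,0.028,0.026]],[[-9.5,21,6],[-0.004,0.028,0.026]],[[-9,21,6],[-0.004,0.028,0.026]],[[-9,21.5,6],[-0.004,0.028,0.026]],[[-8.5,21.5,5.5],[-0.004,0.028,0.026]]]}}

```text
time_s: 25.6
position: [0.4447, -0.2913, 0.1735]
tcp_rot: [[0.953, -0.125, 0.274], [-0.119, -0.992, -0.041], [0.277, 0.006, -0.961]]
force: [-0.1, -0.1, 0.1]
opening: 0.01
grasp_force: 0.0
```

Call:
{"op": "drive_tool", "data": {"motion": [[[-8,21.5,5.5],[-0.004,0.028,0.026]],[[-7.5,22,5.5],[-0.004,0.028,0.026]],[[0,0,0],[0,0,0]]]}}

```text
time_s: 25.9
position: [0.4262, -0.3343, 0.1579]
tcp_rot: [[0.929, -0.18, 0.324], [-0.171, -0.984, -0.057], [0.329, -0.002, -0.944]]
force: [0.2, -0.5, 0.6]
opening: 0.005
grasp_force: 0.0
```

Run:
```python
from h import *
s=read_state();print(s["position"],s["joint_positions"].round(0))
im=capture("wrist");p=wproj(s,[BT,BT+[0,.019,0],BT-[0,.019,0]]);print(p.round(0))
x,y=p[0].astype(int)
for row in im[max(y-50,0):y+50:4,max(x-64,0):x+64:4]: print(" ".join("%3d"%v.max() for v in row))
plan([bpose(.015)+(5,)])
```

```text
[ 0.42616977 -0.33430037  0.1578639 ] [-58.  25. 111.  26.  34.  22.]
[[257. 176.]
 [236. 180.]
 [278. 172.]]
198 198 197 198 197 195 195 192 201 201 201 202 200 202 202 202 202 202 201 202 202 201 202 201 201 202 201 201 201 199 198 196
197 195 196 197 200 201 200 193 199 200 200 198 199 199 200 200 200 200 198 199 199 199 199 199 199 199 200 201 200 201 201 202
200 200 200 199 198 200 201 195 198 199 201 201 202 201 201 200 202 202 202 204 203 203 203 202 202 201 201 200 200 200 199 198
200 200 202 200 200 200 199 196 202 201 200 199 199 199 198 199 198 198 199 198 198 198 200 200 201 201 202 202 201 202 202 203
200 200 198 198 198 199 198 199 203 202 203 204 202 203 205 204 204 203 203 205 205 203 204 204 203 204 203 202 202 201 199 199
199 199 199 200 200 200 198 198 199 201 200 200 201 202 202 202 200 198 200 202 202 202 203 202 203 203 203 204 202 203 202 203
199 199 199 199 199 199 199 198 201 201 200 201 201 199 165  80  59  53  61 114 174 199 201 201 201 199 201 201 201 201 202 202
199 199 199 199 197 196 196 199 201 203 203 202 190  65  46  44  42  44  42  44  45 117 198 20
[... 1756 characters left out ...]
4 204 206 206 205 204 205 203 204 204 203 203 203 203 203 202 202 203
201 200 201 202 200 201 199 202 203 203 202 203 203 203 203 204 204 204 204 204 205 205 204 205 204 204 205 204 203 203 204 203
202 202 203 203 204 203 199 202 201 203 203 203 202 168 110 187 192 195 194 168 109 194 202 202 202 203 202 202 203 203 202 202
202 202 203 203 201 200 201 195 195 193 190 189 191 110  21  36  40 104  39  28  21 178 201 202 202 203 203 203 204 203 203 203
seg 5 to [ 0.461 -0.338  0.086]
[[1.9, -0.2, 15.9], [-0.0, 0.003, -0.001]]
[[1.9, -0.2, 15.9], [-0.0, 0.003, -0.001]]
[[1.8, -0.2, 15.9], [-0.0, 0.003, -0.001]]
[[1.8, -0.2, 15.9], [-0.0, 0.003, -0.001]]
[[1.7, -0.3, 15.9], [-0.0, 0.003, -0.001]]
```

Numeric check: the button cap is centred at about (260,181) in the wrist picture against a predicted (257,176), a shift of about 4 mm. I'll correct for it and press.

```bash
sed -i 's/^BT=np.array.*;PY/BT=np.array([.4625,-.3415,.071]);PY/' h.py
python3 - <<'E'
from h import *
s=read_state();print(wproj(s,BT))
plan([bpose(.012)+(5,),bpose(-.008)+(10,)])
E
```

```text
[[263.30928491 179.94646016]]
seg 5 to [ 0.458 -0.341  0.082]
[[1.2, 0.5, 16.5], [-0.0, 0.003, -0.001]]
[[1.2, 0.5, 16.5], [-0.0, 0.003, -0.001]]
[[1.1, 0.5, 16.5], [-0.0, 0.003, -0.001]]
[[1.1, 0.5, 16.5], [-0.0, 0.003, -0.001]]
[[1.0, 0.5, 16.5], [-0.0, 0.003, -0.001]]
seg 10 to [ 0.465 -0.342  0.063]
[[-0.0, 0.0, 2.0], [0.0, 0.0, 0.0]]
[[-0.0, 0.0, 2.0], [0.0, 0.0, 0.0]]
[[-0.0, 0.0, 2.0], [0.0, 0.0, 0.0]]
[[-0.0, 0.0, 2.0], [0.0, 0.0, 0.0]]
[[-0.0, 0.0, 2.0], [0.0, 0.0, 0.0]]
[[-0.0, 0.0, 2.0], [0.0, 0.0, 0.0]]
[[-0.0, 0.0, 2.0], [0.0, 0.0, 0.0]]
[[-0.0, 0.0, 2.0], [0.0, 0.0, 0.0]]
[[-0.0, 0.0, 2.0], [0.0, 0.0, 0.0]]
[[-0.0, 0.0, 2.0], [0.0, 0.0, 0.0]]
```

Call:
{"op": "drive_tool", "data": {"motion": [[[1,0,16.5],[0,0.003,0]],[[1,0,16.5],[0,0.003,0]],[[1,0.5,16.5],[0,0.003,0]],[[1,0.5,15],[0,0.003,0]],[[1,0,12],[0,0.003,0]]]}}

```text
time_s: 26.45
position: [0.458, -0.3366, 0.0877]
tcp_rot: [[0.925, -0.174, 0.338], [-0.164, -0.985, -0.056], [0.342, -0.003, -0.94]]
force: [0.8, 0.5, 0.4]
opening: 0.0
grasp_force: 0.0
```

Call:
{"op": "drive_tool", "data": {"motion": [[[0,0,2],[0,0,0]],[[0,0,2],[0,0,0]],[[0,0,2],[0,0,0]],[[0,0,2],[0,0,0]],[[0,0,2],[0,0,0]]]}}

```text
time_s: 26.95
position: [0.4604, -0.3381, 0.0786]
tcp_rot: [[0.925, -0.175, 0.338], [-0.166, -0.984, -0.057], [0.342, -0.003, -0.94]]
force: [0.0, -0.2, -1.0]
opening: 0.003
grasp_force: 0.0
```

Call:
{"op": "drive_tool", "data": {"motion": [[[0,0,2],[0,0,0]],[[0,0,2],[0,0,0]],[[0,0,1],[0,0,0]],[[0,0,0],[0,0,0]]]}}

```text
time_s: 27.35
position: [0.462, -0.3384, 0.0736]
tcp_rot: [[0.925, -0.176, 0.337], [-0.166, -0.984, -0.057], [0.342, -0.004, -0.94]]
force: [-1.4, 0.3, 3.2]
opening: 0.001
grasp_force: 1.5
```

Call:
{"op": "drive_tool", "data": {"motion": [[[0,0,1.5],[0,0,0]],[[0,0,1.5],[0,0,0]],[[0,0,1.5],[0,0,0]],[[0,0,0],[0,0,0]]]}}

```text
time_s: 27.75
position: [0.4635, -0.3387, 0.0693]
tcp_rot: [[0.925, -0.176, 0.337], [-0.166, -0.984, -0.057], [0.342, -0.003, -0.94]]
force: [-2.6, -0.6, 4.8]
opening: 0.004
grasp_force: 2.7
```

Call:
{"op": "drive_tool", "data": {"motion": [[[0,0,1.5],[0,0,0]],[[0,0,1.5],[0,0,0]],[[0,0,1],[0,0,0]],[[0,0,0],[0,0,0]]]}}

```text
time_s: 28.15
position: [0.464, -0.3388, 0.0682]
tcp_rot: [[0.925, -0.175, 0.338], [-0.165, -0.985, -0.058], [0.343, -0.002, -0.939]]
force: [-13.2, 3.0, 27.4]
opening: 0.005
grasp_force: 15.5
```

Full travel: the spring force rose to about 6 N, then the button hit its hard stop. I'll release and check.

Call:
{"op": "drive_tool", "data": {"motion": [[[0,0,-4],[0,0,0]],[[0,0,-8],[0,0,0]],[[0,0,-20],[0,0,0]],[[0,0,-30],[0,0,0]],[[0,0,-35],[0,0,0]]]}}

```text
time_s: 28.65
position: [0.4313, -0.3319, 0.1561]
tcp_rot: [[0.926, -0.175, 0.335], [-0.167, -0.985, -0.053], [0.339, -0.007, -0.941]]
force: [-0.1, -0.3, 0.5]
opening: 0.01
grasp_force: 0.0
```

Call:
{"op": "drive_tool", "data": {"motion": [[[0,0,-20],[0,0,0]],[[0,0,0],[0,0,0]],[[0,0,0],[0,0,0]]]}}

```text
time_s: 28.95
position: [0.4253, -0.3318, 0.1753]
tcp_rot: [[0.925, -0.175, 0.337], [-0.166, -0.985, -0.056], [0.341, -0.004, -0.94]]
force: [0.1, 0.1, 0.2]
opening: 0.004
grasp_force: 0.0
```

Run:
```python
from h import *
s=read_state();print(s["time_s"],s["position"],s["force"])
for n in C:
    a=capture(n)[:,:,::-1].astype(int);o=cv2.imread(f"pics/{n}0.png").astype(int);d=np.abs(a-o).mean(2)
    u=proj(n,boxw(BP,[0,0,.118]))[0].astype(int);print(n,"lid",d[u[1]-25:u[1]+25,u[0]-30:u[0]+30].mean().round(2))
    for k,P in dict(cass=(.468,.351,.05),frame=(.645,.387,.01),ship=(.677,-.404,.03),pod=(.4625,-.3415,.071)).items():
        x,y=proj(n,P)[0].astype(int);print(k,d[y-18:y+18,x-18:x+18].mean().round(2))
```

```text
28.95 [ 0.42527343 -0.3317633   0.17526286] [0.06516713 0.07552914 0.17868373]
scene lid 3.18
cass 2.81
frame 2.63
ship 2.15
pod 2.97
side lid 12.78
cass 48.76
frame 13.68
ship 15.22
pod 13.11
```

Run:
```python
from h import *
for n in C:
    a=capture(n)[:,:,::-1];o=cv2.imread(f"pics/{n}0.png");g=lambda i:cv2.cvtColor(np.ascontiguousarray(i),cv2.COLOR_BGR2GRAY).astype(np.float32)
    for k,P in dict(lid=(.603,.02,.118),front=(.5,.0,.11),cass=(.468,.351,.05),frame=(.645,.387,.01),ship=(.677,-.404,.03),pod=(.4625,-.3415,.071)).items():
        x,y=proj(n,P)[0].astype(int);r=np.s_[y-22:y+22,x-22:x+22];A,O=g(a)[r],g(o)[r]
        print(n,k,"shift",np.round(cv2.phaseCorrelate(O,A,cv2.createHanningWindow((44,44),cv2.CV_32F)),2).tolist() if 0 else cv2.phaseCorrelate(O,A,cv2.createHanningWindow((44,44),cv2.CV_32F)),"dmean",round(float((A-O).mean()),1))
```

```text
scene lid shift ((0.5047567448394403, 0.5044644988489644), 1.0230372913972832) dmean 3.0
scene front shift ((0.4659216889268514, 0.5596025002271574), 1.0242142255806628) dmean 3.2
scene cass shift ((0.5060975744435012, 0.49969475407131725), 1.0026753901257928) dmean 3.1
scene frame shift ((0.5126939316296806, 0.5081438031330698), 0.9777058469513317) dmean 3.0
scene ship shift ((0.4817257686246883, 0.559611211040604), 1.005489838976919) dmean 2.7
scene pod shift ((0.5254269659970596, 0.4965752221726696), 1.003697451721003) dmean 3.0
side lid shift ((0.5240716419769598, 0.44844534661880786), 1.099034464329849) dmean 12.7
side front shift ((1.5207073432442293, 0.7755458616296096), 0.3259137292555821) dmean -19.2
side cass shift ((-5.174751907011753, 0.7667994067647683), 0.18739294334694193) dmean -48.8
side frame shift ((0.5651050484790332, 0.419418785949798), 0.989705605212553) dmean 8.5
side ship shift ((0.42859740571666194, 0.6234837678561007), 1.1461878289116754) dmean 14.7
side pod shift ((0.4092364378142044, 0.4967112630942232), 1.0207951500975057) dmean 13.6
```

All parts are unshifted. The differences are an exposure change, plus the arm hiding the paddle end of the lid and the cassette in the side view.

```bash
python3 -c "
from rig import *
print(hand_in())"
```

```text
the job is handed in; nothing more can be done
None
```

I carried out every step of the interlock check and handed the job in at about 29 s of robot time. Hand-in returned no verdict. Latching, the switch click and the button travel were inferred from force and position rather than read directly; the camera pictures show the lid shut, the roller back up and no bystander moved.

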